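# Prop open the sample transport case and load the tube rack

### The job

Lift the lid of the sample transport case and swing its prop rod so that the rod's foot stands in the hole of the yellow bracket on the case's side and holds the lid up by itself; then set the rack of tubes gently down inside the case, upright on its floor, and let go. Do not let the lid slam, do not tip or drop the rack, and leave the card reader, glove box and sanitiser bottle where they stand.

Things in the scene. Friction and masses are not known exactly. Their poses are not given: they have to be found in the camera images.
- case: Blue open-topped insulated case, fixed to the table, 240 (x) x 200 (y) x 135 high, walls and floor 10 mm thick. Origin: centre of its underside. Its -x side is the front (nearest the robot), the lid's hinge runs along its far (+x) side, the prop rod and bracket are on its +y side. Inside 220 x 180, floor at z = 10 mm.
- hole (a point): Centre of the mouth of the holding hole, a pocket in the yellow bracket on the case's +y wall: 22 mm long (along case x), 28 mm wide (y), 16 mm deep, at 13, 114, 122 mm in the case frame (x, y, z). The bracket is 66 mm long. Axes as the case's. The foot drops in from above; its centre is then 10 mm below the mouth.
- lid (a joint): Angle of the white lid (rad): 0 shut, grows as its front edge rises, stop at 1.5. 240 x 200 x 20 mm, about 0.35 kg. Nearly free hinge, no catch: it falls shut from any angle unless held. With the rod's foot in the hole it stands at about 1.25.
- lid_hinge (a point): Middle of the lid's hinge axis, at 120, 0, 145 mm in the case frame; the axis runs along the case's y.
- lid_edge (a point): Middle of the lid's front edge, 240 mm from the hinge axis; with the lid shut it lies at the front of the case, 145 mm up.
- prop (a joint): Angle (rad) of the steel prop rod to the lid, about its pivot on the lid: 0 = in line with the lid, pointing away from the hinge (a stop); grows as the foot swings down from there; other stop 2.7. About 2.4 when the foot stands in the hole. Stiff pivot (0.13 N m): the rod stays as left. At the start it points forward past the front of the case and droops 0.4 to 0.75 rad.
- prop_pivot (a point): Pivot of the rod on the lid's +y edge, 140 mm from the hinge axis (parallel to it), 114 mm to +y of the case's middle. Lid and rod are a two-link chain in the upright plane along case x: moving the crossbar up and towards the hinge folds the rod down and pushes the lid up, pivot above the line from hinge to crossbar, so the rod itself lifts the lid with about 10 N or less.
- prop_grip (a point): Place to grip on the red crossbar: a round bar of 18 mm diameter, 100 mm long, that sticks out sideways (case +y) from the rod 135 mm from the pivot (45 mm before the foot); this point is 67 mm out from the rod. The bar may turn between the fingers. It can be taken from above with the fingers before and behind it (closing along case x).
- prop_foot (a point): Centre of the rounded black foot (12 mm diameter like the rod) at the rod's free end, 180 mm from the pivot.
- rack: Rack of ten red-capped sample tubes with a white carrying bar, 120 (x) x 70 (y) x 111 mm high, about 0.3 kg, one rigid piece. Origin: centre of its underside, z up. Caps end 76 mm up.
- rack_grip (a point): Middle of the carrying bar (along the rack's x, 120 long, 14 wide, 12 high), 105 mm above the rack's underside.
- card_reader: Bystander: grey flat card reader, 120 x 80 x 28 mm, origin centre of underside. Leave alone.
- glove_box: Bystander: red carton of gloves, 120 x 80 x 65 mm, origin centre of underside. Leave alone.
- sanitiser: Bystander: white pump bottle with a blue band, 68 mm diameter, 177 mm high, origin centre of underside. Leave alone.

How it is judged (in metres and radians):
On the way, in this order (a step that is already met when the one before it is completed fails the run):
1. the lid is up and held by the prop rod alone, its foot in the bracket's hole, the rod let go (x of prop_foot in the frame of hole between -0.011 and 0.011 m and z of prop_foot in the frame of hole below -0.004 m and value of joint lid above 1.05 rad and contact force between the fingers and prop below 0.1 N and velocity of joint lid between -0.1 and 0.1 rad/s), for 0.3 s.
2. the rack stands inside the case, let go (x of rack in the frame of case between -0.08 and 0.08 m and y of rack in the frame of case between -0.06 and 0.06 m and z of rack in the frame of case between 0.005 and 0.016 m and angle between rack's own z axis and vertical below 0.1 rad and linear speed of rack below 0.02 m/s and contact force between the fingers and rack below 0.1 N), for 0.2 s.
At the end, for the whole second after the job is handed in: The lid stands open (more than 1.05 rad) and still; the rod's foot is in the hole (its centre within 11 mm of the hole's middle along the case and at least 4 mm below the mouth); the rack stands at rest on the case's floor inside the walls, upright within 0.1 rad; nothing is held (all of step 1 and all of step 2); the robot touches nothing.
It fails at once if the lid slams (falls faster than 3 rad/s) (velocity of joint lid below -3 rad/s).
It fails at once if the rack is tipped more than 0.6 rad (angle between rack's own z axis and vertical above 0.6 rad).
It fails at once if the rack is dropped (moves faster than 0.8 m/s while not held) (linear speed of rack above 0.8 m/s and contact force between the fingers and rack below 0.05 N).
It fails at once if the card reader, glove box or sanitiser bottle is pushed more than 30 mm or tipped (distance of any of card_reader, glove_box, sanitiser from where it was at the start of the episode above 0.03 m or angle between any of card_reader, glove_box, sanitiser's own z axis and vertical above 0.3 rad).
It also fails if it takes over 61 s, if anything falls off the work surface, if the arm or the gripper's body presses on something with over 40 N, if the wrist force passes 120 N, or if a joint passes its speed limit or range.

### The arm

A 7-joint arm with a two-finger parallel gripper is mounted at the origin on the work surface. World frame = base frame: x ahead of the robot, y to its left, z up, the work surface at z = 0. Lengths are in m, angles in degrees, forces in N, time in s.
With the tool pointing down it reaches from about 0.425 to 0.875 m from the base axis. Payload 4.7 kg.
Tool frame: the origin (TCP) lies at the very end of the fingers, on their centre line; the grasp point (between the pads) lies 19 mm behind it (env.grip_point_offset is the distance from the TCP to the grasp point, in m); z points along the fingers, y is the line along which they close (so a half turn about z gives the same grasp; the last joint's range is limited). The gripper opens to 87 mm and grips with 3 to 60 N. Pads are 19 mm wide; open, the fingers measure 117 mm over their backs; the gripper's body (75 mm by 190 mm) begins 51 mm behind the grasp point.
Start: joints at [-69.036, 18.392, -4.016, 83.108, 1.295, 78.541, -3.26], TCP at [0.224, 0.61, 0.197] pointing down, gripper open.
Joint ranges: [-163.93, 163.93], [-17.29, 119.83], [-79.2, 71.16], [3.27, 140.29], [-89.18, 269.18], [5.43, 117.66], [-154.24, 154.24]. Speed limits (degrees/s): [147.25, 147.25, 180, 180, 180, 180, 180].

### API

Orientations are given as [roll, pitch, yaw] about the fixed x, y, z axes, in that order (R = Rz(yaw) Ry(pitch) Rx(roll)).
In Python, from cell import env gives the robot as it stands.
- The arm moves only by the tool jog_arm, never from a script. Its argument "motion" is a list of rows, each an object of numbers: "x", "y", "z": the shift along the tool's x, y, z in cm; "ax", "ay", "az": the turn, a rotation vector about the tool's x, y, z in degrees. In form: [{"x": .., "y": .., "z": .., "ax": .., "ay": .., "az": ..}, ...]. A call has exactly 5 rows; each row shifts and turns the commanded pose from where the row before left it, along the tool's axes as they then stand; what a row does not reach is not made up. A row lasts 1/10 s, in which the tool goes at most 50 mm and 8.59 degrees, less where a joint would pass 70% of its speed; a pose out of reach is approached as far as the arm can. A call is refused whole if a number of a shift passes 5 or a number of a turn 8.59, either way. A call with a gripper value outside its range is refused whole. "claw" is the gripper command: -1 is shut, 1 is fully open, values between are in proportion, set as the call begins (left out, the last holds). The fingers move at their own pace and stop on an object; "squeeze" is the grip in N (left out, the last holds). Time passes only in rows, so rows that do not move let the fingers close, or fill a call up. It gives the time, the measured TCP pose, the force, the opening and the grip force at its end, in the units of the state.
- env.get_obs(): the state, without advancing time (a new reading comes with each control period).
- env.read_camera(name): name is "scene" or "top" or "wrist"; returns the picture (420x560x3 uint8, red, green, blue); there is no depth.
- env.camera_params(name): a dict with "fx", "fy", "cx", "cy" (pixels), "k1" (the pictures are not rectified: a ray, as slopes to the right and down, at radius r is drawn at 1 + k1 r^2 times it, then the intrinsics apply), "extrinsics" (4x4, takes a point from world to camera coordinates). Camera axes: x right, y up, looking along -z (the intrinsics and any distortion apply to the point x, -y, -z); pixel columns grow to the right and rows downward; lengths in m; the calibration is good to about 2 mm. A picture is of the moment at which its call begins: read the wrist's pose just before it. camera_params takes no time and is no camera call; for the wrist camera it gives the pose at the moment of the call.
- env.sign_off(): hands the job in; it is judged then, once.
The state is a dict: "time_s": time; "qpos": joint angles; "joint_velocities": joint speeds; "effort": joint torques, N m; "tool_pos": TCP position; "tool_rot": TCP orientation; "force": force on the tool from outside, world axes, zero at the start; "wrist_torque": the same for the moment, N m; "grip_width": finger opening in m; "grasp_force": force on a finger pad.
Only numpy, scipy, OpenCV 4.12 (cv2) and the standard library are available. Lean on these libraries where they do the work, as an engineer would, in place of code of your own. Each camera call takes 0.05 s, during which the arm holds its last target. There are 200 camera calls.

## Working session

There is one attempt and no reset: what is moved stays moved. The work goes in short steps, Python scripts to look and compute and a tool call to move; the robot and the scene stay as the last step left them, time stands still between calls to the robot, and variables do not carry over. Pictures are saved under pics/ and viewed, at most 10 in all, crops included, and the job is handed in when it is done.

Besides the shell and the picture viewer there is one more tool, called as a command line: name --argument value ..., lists and objects as JSON in quotes. jog_arm: Moves the arm, as the interface text tells. Its arguments: {"type":"object","properties":{"motion":{"type":"array"},"claw":{"type":"number"},"squeeze":{"type":"number"}},"required":["motion"]}

```bash
mkdir -p pics; ls
cat > h.py <<'E'
import numpy as np, cv2
from cell import env
def snap(n,f):
    p=env.camera_params(n); im=env.read_camera(n); cv2.imwrite(f'pics/{f}.png',im[:,:,::-1]); return im,p
def ray(p,u,v):
    K=np.array([[p['fx'],0,p['cx']],[0,p['fy'],p['cy']],[0,0,1.]])
    s=cv2.undistortPoints(np.array([[[u,v]]],float),K,np.array([p['k1'],0,0,0.]))[0,0]
    E=np.array(p['extrinsics']); R=E[:3,:3]; o=-R.T@E[:3,3]; d=R.T@np.array([s[0],-s[1],-1]); return o,d/np.linalg.norm(d)
def onz(p,u,v,z):
    o,d=ray(p,u,v); return o+d*(z-o[2])/d[2]
def tri(*L):
    A=np.zeros((3,3));b=np.zeros(3)
    for p,u,v in L:
        o,d=ray(p,u,v);M=np.eye(3)-np.outer(d,d);A+=M;b+=M@o
    return np.linalg.solve(A,b)
def proj(p,X):
    E=np.array(p['extrinsics']); c=E[:3,:3]@np.array(X)+E[:3,3]; x,y=c[0]/-c[2],-c[1]/-c[2]; k=1+p['k1']*(x*x+y*y)
    return p['cx']+p['fx']*x*k, p['cy']+p['fy']*y*k
def state():
    o=env.get_obs(); print(o['time_s'],np.round(o['tool_pos'],4),np.round(o['tool_rot'],2),np.round(o['force'],1),o['grip_width'],o['grasp_force'])
E
python3 - <<'E'
from h import *
state()
for n in('scene','top'):
    im,p=snap(n,n+'0'); E=np.array(p['extrinsics']); print(n,np.round(-E[:3,:3].T@E[:3,3],3),p['fx'],p['k1'])
a=cv2.imread('pics/scene0.png');b=cv2.imread('pics/top0.png')
E
```

```text
pics
0.0 [0.2239 0.6096 0.1959] [-1.7989e+02  1.0000e-02  1.5984e+02] [-0.2 -0.5  0.2] 0.08683257596563554 0.0
scene [ 1.148 -0.612  1.098] 533.3470883627472 -0.1084700400923737
top [0.562 0.03  0.97 ] 402.75598627889394 -0.11960986809919898
```

View pics/scene0.png

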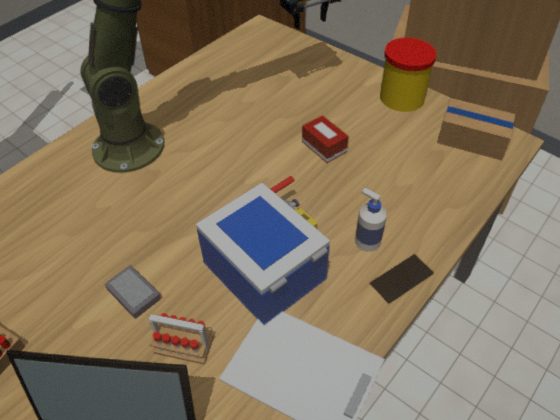

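View pics/top0.png

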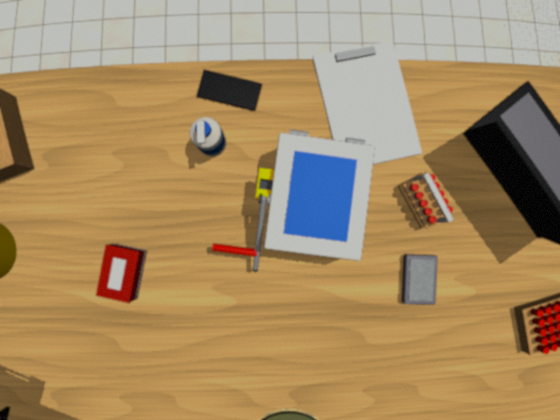

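The scene view shows the shut case at (265,250), with the crossbar at (283,186) and the rack at (180,335). The top view has the lid corners near (280,134), (374,146), (362,259) and (266,246), the bracket at (264,183) and the red bar from (214,248) to (256,254). The rack's bar runs from (428,176) to (449,220).

Run:
```python
from h import *
P={n:env.camera_params(n) for n in('scene','top')}; p=P['top'];s=P['scene']
im=cv2.imread('pics/top0.png');hsv=cv2.cvtColor(im,cv2.COLOR_BGR2HSV)
def big(m,x0,y0,x1,y1):
    k=np.zeros_like(m);k[y0:y1,x0:x1]=m[y0:y1,x0:x1];c,_=cv2.findContours(k,0,2);return max(c,key=cv2.contourArea)
w=cv2.inRange(hsv,(0,0,150),(180,60,255))|cv2.inRange(hsv,(100,120,60),(130,255,255))
w=cv2.morphologyEx(w,cv2.MORPH_OPEN,np.ones((25,25)))
c=big(w,255,125,378,268); r=cv2.boxPoints(cv2.minAreaRect(c)); 
W=np.array([onz(p,*q,.155) for q in r]);print('lid',np.round(r),'\n',np.round(W,4),np.linalg.norm(W-np.roll(W,1,0),axis=1),W.mean(0))
e=W-np.roll(W,1,0);L=e[np.argmax(np.linalg.norm(e,axis=1))];L*=np.sign(L[0]);yaw=np.arctan2(L[1],L[0]);print('yaw',np.degrees(yaw))
# blue panel
b=cv2.inRange(hsv,(100,150,60),(130,255,255));c=big(b,275,140,370,250);r=cv2.boxPoints(cv2.minAreaRect(c));B=np.array([onz(p,*q,.155) for q in r]);e=B-np.roll(B,1,0);L=e[np.argmax(np.linalg.norm(e,axis=1))];L*=np.sign(L[0]);print('panel',B.mean(0),np.degrees(np.arctan2(L[1],L[0])),np.linalg.norm(e,axis=1))
def red(im):
    h=cv2.cvtColor(im,cv2.COLOR_BGR2HSV);return cv2.inRange(h,(0,160,60),(8,255,255))|cv2.inRange(h,(172,160,60),(180,255,255))
im2=cv2.imread('pics/scene0.png')
def ends(c):
    R=cv2.minAreaRect(c);q=cv2.boxPoints(R);d=[np.linalg.norm(q[i]-q[(i+1)%4]) for i in range(4)];i=int(np.argmin(d[:2]))
    return (q[i]+q[(i+1)%4])/2,(q[(i+2)%4]+q[(i+3)%4])/2
a=ends(big(red(im),205,235,262,262));b2=ends(big(red(im2),262,170,300,205));print(a,b2)
a=sorted(a,key=lambda q:q[0]);b2=sorted(b2,key=lambda q:-q[0])
for u,v in zip(a,b2): print('bar',np.round(tri((p,*u),(s,*v)),4), [np.round(onz(p,*u,z),3) for z in(.05,.09)])
# rack bar
h2=cv2.cvtColor(im2,cv2.COLOR_BGR2HSV)
for q in ((428,176),(449,220)):print('rack bar z.105',onz(p,*q,.105))
y=cv2.inRange(hsv,(22,120,100),(35,255,255));c=big(y,250,160,280,205);m=cv2.moments(c);print('bracket',onz(p,m['m10']/m['m00'],m['m01']/m['m00'],.122))
for n,q,z in(('reader',(420,279),.028),('glove',(119,272),.065),('sani',(208,135),.15)):print(n,onz(p,*q,z))
crop=im[90:320,190:470];crop=cv2.resize(crop,None,fx=2.0,fy=2.0,interpolation=2);c2=cv2.resize(im2[150:380,100:340],None,fx=2,fy=2);
cv2.imwrite('pics/c0.png',np.hstack([cv2.resize(crop,(460,378)),cv2.resize(im2[290:370,130:230],(330,378))]))
```

```text
lid [[284. 233.]
 [294. 152.]
 [356. 159.]
 [346. 241.]] 
 [[ 5.491e-01  3.000e-04  1.550e-01]
 [ 7.145e-01 -2.480e-02  1.550e-01]
 [ 6.963e-01 -1.525e-01  1.550e-01]
 [ 5.298e-01 -1.259e-01  1.550e-01]] [0.12769082 0.16735523 0.12892907 0.16869403] [ 0.62241623 -0.07572477  0.155     ]
yaw -9.072287058714247
panel [ 0.62278178 -0.07591316  0.155     ] -9.380195400928999 [0.12671758 0.16670119 0.12795151 0.16801931]
(array([211.88597, 246.94075], dtype=float32), array([256.08508, 252.2982 ], dtype=float32)) (array([292.71912, 177.55055], dtype=float32), array([272.40448, 190.24718], dtype=float32))
bar [0.5217 0.1593 0.0729] [array([0.52 , 0.162, 0.05 ]), array([0.521, 0.156, 0.09 ])]
bar [0.5166 0.0672 0.0966] [array([0.505, 0.061, 0.05 ]), array([0.507, 0.06 , 0.09 ])]
rack bar z.105 [ 0.66524314 -0.32519098  0.105     ]
rack bar z.105 [ 0.56621503 -0.37031778  0.105     ]
bracket [0.65943904 0.04062583 0.122     ]
reader [ 0.42690844 -0.32825014  0.028     ]
glove [0.4682523  0.37266968 0.065     ]
sani [0.75388019 0.15096293 0.15      ]
```

View pics/c0.png

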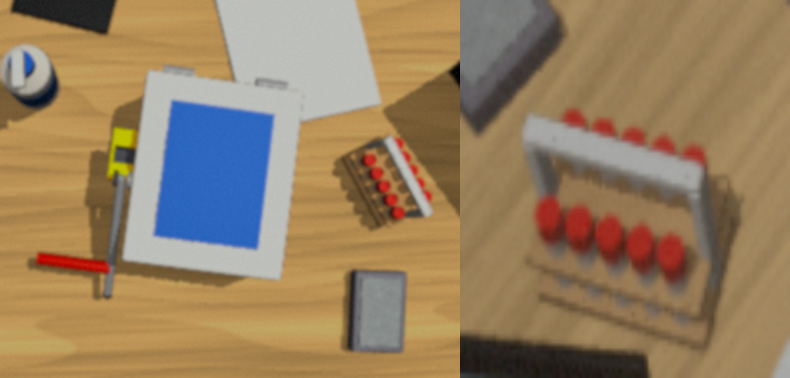

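The fit took the lid's panel, which is concentric with the lid. That puts the case centre at (0.623, -0.076) with yaw -9.2°. The bar end agrees with the geometry: 137 mm from the pivot, with the rod drooping about 0.55 rad. Next I turn the tool to the case and move near the bar.

jog_arm --motion '[{"az": 7.9}, {"az": 7.9}, {"az": 7.9}, {"az": 7.9}, {"az": 7.9}]' --claw 1

```text
$.motion[0]: bad value
```

jog_arm --motion '[{"az": 7.9}, {"az": 7.9}, {"az": 7.9}, {"az": 7.9}, {"az": 7.9}]'

```text
$.motion[0]: bad value
```

jog_arm --motion '[{"x": -3.7, "y": 3.3}, {"x": -3.7, "y": 3.3}, {"x": -3.7, "y": 3.3}, {"x": -3.7, "y": 3.3}, {"x": -3.7, "y": 3.3}]'

```text
$.motion[0]: bad value
```

jog_arm --motion '[{"x": -3.7, "y": 3.3}, {"x": -3.7, "y": 3.3}, {"x": -3.7, "y": 3.3}, {"x": -3.7, "y": 3.3}, {}]'

```text
$.motion[0]: bad value
```

jog_arm --motion '[{"x": 0, "y": 0, "z": 0, "ax": 0, "ay": 0, "az": 7.9}, {"x": 0, "y": 0, "z": 0, "ax": 0, "ay": 0, "az": 7.9}, {"x": 0, "y": 0, "z": 0, "ax": 0, "ay": 0, "az": 7.9}, {"x": 0, "y": 0, "z": 0, "ax": 0, "ay": 0, "az": 7.9}, {"x": 0, "y": 0, "z": 0, "ax": 0, "ay": 0, "az": 7.9}]' --claw 1

```text
time_s: 0.6
tool_pos: [0.2238, 0.6098, 0.1963]
tool_rot: [-180.0, 0.0, 120.0]
force: [0.1, 0.3, -0.1]
grip_width: 0.0871
grasp_force: 0.0
```

jog_arm --motion '[{"x": 0, "y": 0, "z": 0, "ax": 0, "ay": 0, "az": 7.9}, {"x": 0, "y": 0, "z": 0, "ax": 0, "ay": 0, "az": 7.9}, {"x": 0, "y": 0, "z": 0, "ax": 0, "ay": 0, "az": 7.9}, {"x": 0, "y": 0, "z": 0, "ax": 0, "ay": 0, "az": 7.9}, {"x": 0, "y": 0, "z": 0, "ax": 0, "ay": 0, "az": 7.9}]'

```text
time_s: 1.1
tool_pos: [0.2239, 0.6099, 0.1963]
tool_rot: [-180.0, 0.1, 80.5]
force: [0.4, 0.3, -0.7]
grip_width: 0.0871
grasp_force: 0.0
```

jog_arm --motion '[{"x": -3.7, "y": 3.3, "z": 0, "ax": 0, "ay": 0, "az": 0}, {"x": -3.7, "y": 3.3, "z": 0, "ax": 0, "ay": 0, "az": 0}, {"x": -3.7, "y": 3.3, "z": 0, "ax": 0, "ay": 0, "az": 0}, {"x": -3.7, "y": 3.3, "z": 0, "ax": 0, "ay": 0, "az": 0}, {"x": -3.7, "y": 3.3, "z": 0, "ax": 0, "ay": 0, "az": 0}]'

```text
time_s: 1.6
tool_pos: [0.3581, 0.3992, 0.1966]
tool_rot: [-180.0, 0.0, 80.9]
force: [0.7, 0.3, 0.0]
grip_width: 0.0866
grasp_force: 0.0
```

jog_arm --motion '[{"x": -3.7, "y": 3.3, "z": 0, "ax": 0, "ay": 0, "az": 0}, {"x": -3.7, "y": 3.3, "z": 0, "ax": 0, "ay": 0, "az": 0}, {"x": -3.7, "y": 3.3, "z": 0, "ax": 0, "ay": 0, "az": 0}, {"x": -3.7, "y": 3.3, "z": 0, "ax": 0, "ay": 0, "az": 0}, {"x": 0, "y": 0, "z": 0, "ax": 0, "ay": 0, "az": 0}]'

```text
time_s: 2.1
tool_pos: [0.4683, 0.2259, 0.1972]
tool_rot: [179.9, 0.1, 80.1]
force: [0.3, -0.6, -0.4]
grip_width: 0.087
grasp_force: 0.0
```

Run:
```python
from h import *
state(); im,p=snap('wrist','w1'); E=np.array(p['extrinsics']); print(np.round(-E[:3,:3].T@E[:3,3],3),np.round(E[:3,:3],2))
```

```text
2.1 [0.4683 0.2259 0.1972] [1.7986e+02 1.4000e-01 8.0120e+01] [ 0.3 -0.6 -0.4] 0.08697512163319039 0.0
[0.48  0.295 0.385] [[ 0.99 -0.17  0.  ]
 [ 0.17  0.95 -0.26]
 [ 0.04  0.25  0.97]]
```

View pics/w1.png

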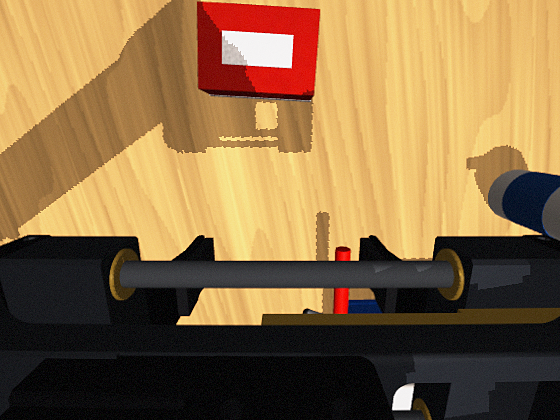

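The wrist view shows the red bar's outer end at (342,250), vertical in the image. The gripper hides the rest of the bar, and the bottle is well to the right.

```bash
cat > g.py <<'E'
from h import *
C0=np.array([.6226,-.0758]);Y=np.radians(-9.2);ex=np.array([np.cos(Y),np.sin(Y)]);ey=np.array([-np.sin(Y),np.cos(Y)])
def tc(w): w=np.asarray(w);return np.r_[(w[:2]-C0)@ex,(w[:2]-C0)@ey,w[2:]]
def chain(F,r=.18):  # foot (x,z) -> lid, prop, bar
    H=np.array([.12,.145]);v=np.array(F)-H;d=np.hypot(*v)
    a=np.arccos((.14**2+d*d-r*r)/(2*.14*d)); phi=np.arctan2(v[1],-v[0]); th=phi+a
    P=H+.14*np.array([-np.cos(th),np.sin(th)]);u=(np.array(F)-P)/r
    return th,th-np.arctan2(u[1],-u[0]),P+.135*u
E
python3 - <<'E'
from g import *
p=env.camera_params('wrist')
for z in(.065,.074,.083): print(tc(onz(p,342,250,z)))
print('tcp',tc(env.get_obs()['tool_pos']))
for d in (.5,.55,.6): print(d,-.02-.135*np.cos(d),.145-.135*np.sin(d))
for F in [(-.173,.051),(-.16,.09),(-.13,.13),(-.09,.155),(-.05,.16),(-.02,.16),(.0,.155),(.013,.15),(.013,.14),(.013,.13),(.013,.12),(.013,.112)]:
    t,q,c=chain(F);print(F,round(t,3),round(q,3),np.round(c,4))
E
```

```text
[-0.13781919  0.2119377   0.065     ]
[-0.13964305  0.21572095  0.074     ]
[-0.1414669  0.2195042  0.083    ]
tcp [-0.20343707  0.27694067  0.19691668]
0.5 -0.13847364585520033 0.08027755228843259
0.55 -0.13509081047803329 0.07443722409436099
0.6 -0.13142030801280657 0.06877326609167021
(-0.173, 0.051) 0.006 0.561 [-0.1347  0.0747]
(-0.16, 0.09) 0.344 0.947 [-0.123   0.1155]
(-0.13, 0.13) 0.719 1.356 [-0.0938  0.1568]
(-0.09, 0.155) 1.056 1.726 [-0.0547  0.183 ]
(-0.05, 0.16) 1.31 2.042 [-0.0165  0.1901]
(-0.02, 0.16) 1.498 2.263 [0.0125 0.1912]
(0.0, 0.155) 1.603 2.41 [0.0311 0.1875]
(0.013, 0.15) 1.662 2.505 [0.0429 0.1836]
(0.013, 0.14) 1.568 2.505 [0.0397 0.1762]
(0.013, 0.13) 1.469 2.498 [0.0362 0.1686]
(0.013, 0.12) 1.365 2.485 [0.0326 0.1605]
(0.013, 0.112) 1.28 2.47 [0.0297 0.1538]
```

jog_arm --motion '[{"x": -3.3, "y": 2.2, "z": 0, "ax": 0, "ay": 0, "az": 0}, {"x": -3.3, "y": 2.2, "z": 0, "ax": 0, "ay": 0, "az": 0}, {"x": -3.3, "y": 2.15, "z": 0, "ax": 0, "ay": 0, "az": 0}, {"x": 0, "y": 0, "z": 4, "ax": 0, "ay": 0, "az": 0}, {"x": 0, "y": 0, "z": 3, "ax": 0, "ay": 0, "az": 0}]'

```text
time_s: 2.65
tool_pos: [0.513, 0.1263, 0.1258]
tool_rot: [180.0, -0.1, 80.8]
force: [-0.8, 1.0, -0.2]
grip_width: 0.0867
grasp_force: 0.0
```

Run:
```python
from g import *
for i in range(3):
  im,p=snap('scene','s2');o=env.get_obs();print(tc(o['tool_pos']),o['tool_rot'],o['force'])
cv2.imwrite('pics/s2c.png',cv2.resize(im[100:300,180:400,::-1],(770,600*200*770//(220*700)) ) if 0 else cv2.resize(im[100:270,190:400,::-1],(735,595)))
```

```text
[-0.14438025  0.1810396   0.12052004] [-179.56119381    0.23680701   80.89873772] [-1.7725126  -0.80881783 -3.83076774]
[-0.1442934   0.18146901  0.12269736] [-179.55921181    0.24283352   80.94062794] [-0.5400453   1.18966398 -0.70097618]
[-0.14254472  0.18230228  0.12524214] [-1.79764892e+02  1.29924302e-01  8.09551728e+01] [ 0.05450498 -0.24555597  0.8858774 ]
```

View pics/s2c.png

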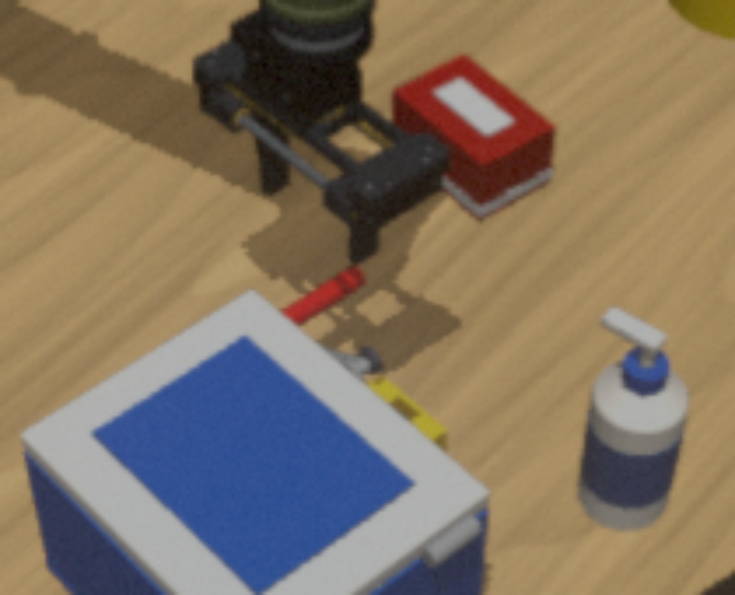

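The crop shows the open fingers straddling the bar above its outer half. The bracket and bottle are clear. Descend and close.

jog_arm --motion '[{"x": -0.4, "y": 0.6, "z": 2.3, "ax": 0, "ay": 0, "az": 0}, {"x": 0, "y": 0, "z": 2.3, "ax": 0, "ay": 0, "az": 0}, {"x": 0, "y": 0, "z": 2.0, "ax": 0, "ay": 0, "az": 0}, {"x": 0, "y": 0, "z": 0, "ax": 0, "ay": 0, "az": 0}, {"x": 0, "y": 0, "z": 0, "ax": 0, "ay": 0, "az": 0}]'

```text
time_s: 3.3
tool_pos: [0.5194, 0.1223, 0.0626]
tool_rot: [179.9, -0.1, 80.9]
force: [0.5, 0.3, 0.9]
grip_width: 0.087
grasp_force: 0.0
```

jog_arm --motion '[{"x": 0, "y": 0, "z": 0, "ax": 0, "ay": 0, "az": 0}, {"x": 0, "y": 0, "z": 0, "ax": 0, "ay": 0, "az": 0}, {"x": 0, "y": 0, "z": 0, "ax": 0, "ay": 0, "az": 0}, {"x": 0, "y": 0, "z": 0, "ax": 0, "ay": 0, "az": 0}, {"x": 0, "y": 0, "z": 0, "ax": 0, "ay": 0, "az": 0}]' --claw -1 --squeeze 25

```text
time_s: 3.8
tool_pos: [0.5185, 0.1212, 0.0612]
tool_rot: [180.0, -0.0, 80.8]
force: [0.0, -0.5, -0.3]
grip_width: 0.0549
grasp_force: 0.0
```

Run:
```python
from g import *
for i in range(3):
  o=env.get_obs();env.read_camera('top');print(tc(o['tool_pos']),o['tool_rot'],o['force'],o['grip_width'],o['grasp_force'])
```

```text
[-0.1342299   0.17779256  0.06118969] [ 1.79987923e+02 -1.73993275e-02  8.08405303e+01] [ 0.02154019 -0.49776315 -0.29853075] 0.054859850750120905 0.0
[-0.13428055  0.17775353  0.06109305] [ 1.79993739e+02 -9.77054986e-03  8.08431094e+01] [ 0.23797558  0.04117042 -0.26702085] 0.050869162642332044 0.0
[-0.13429681  0.17769372  0.06102279] [ 1.79996589e+02 -5.80550089e-03  8.08383164e+01] [-0.55758859 -0.26725098 -0.98944481] 0.04687880423790347 0.0
```

jog_arm --motion '[{"x": 0, "y": -0.2, "z": 0.4, "ax": 0, "ay": 0, "az": 0}, {"x": 0, "y": 0, "z": 0, "ax": 0, "ay": 0, "az": 0}, {"x": 0, "y": 0, "z": 0, "ax": 0, "ay": 0, "az": 0}, {"x": 0, "y": 0, "z": 0, "ax": 0, "ay": 0, "az": 0}, {"x": 0, "y": 0, "z": 0, "ax": 0, "ay": 0, "az": 0}]'

```text
time_s: 4.45
tool_pos: [0.5173, 0.1214, 0.0574]
tool_rot: [179.9, -0.0, 80.8]
force: [0.2, 0.2, 0.6]
grip_width: 0.0044
grasp_force: 0.5
```

jog_arm --motion '[{"x": 0, "y": 0, "z": 0, "ax": 0, "ay": 0, "az": 0}, {"x": 0, "y": 0, "z": 0, "ax": 0, "ay": 0, "az": 0}, {"x": 0, "y": 0, "z": 0, "ax": 0, "ay": 0, "az": 0}, {"x": 0, "y": 0, "z": 0, "ax": 0, "ay": 0, "az": 0}, {"x": 0, "y": 0, "z": 0, "ax": 0, "ay": 0, "az": 0}]'

```text
time_s: 4.95
tool_pos: [0.5165, 0.1214, 0.057]
tool_rot: [180.0, -0.0, 80.8]
force: [0.2, 0.2, 0.2]
grip_width: 0.0002
grasp_force: 0.3
```

Run:
```python
from g import *
for i in range(3):
  o=env.get_obs();env.read_camera('top');print(tc(o['tool_pos']),o['tool_rot'],o['force'],o['grip_width'],o['grasp_force'])
# rows: bar path relative, from foot path
F=[(-.173,.051),(-.168,.07),(-.16,.09),(-.147,.11),(-.13,.125),(-.10,.135),(-.07,.138),(-.04,.136),(-.02,.134),(-.005,.133),(.005,.132),(.013,.13),(.013,.12),(.013,.112)]
c0=None
for f in F:
    t,q,c=chain(f); print(f,round(t,2),round(q,2),np.round(c,4), None if c0 is None else np.round((c-c0)*100,2)); c0=c
```

```text
[-0.13631316  0.17773746  0.05696075] [ 1.79998534e+02 -4.32413695e-03  8.08426079e+01] [0.20048273 0.19582948 0.2478411 ] 0.0002165419829021714 0.3293939307332039
[-0.13631472  0.17775662  0.05697001] [ 1.79999355e+02 -2.79691935e-03  8.08479942e+01] [0.0311128  0.13061618 1.13359754] 0.0004192310506308205 0.3271051403135061
[-0.13628337  0.17776673  0.05698402] [ 1.79995711e+02 -7.28355679e-03  8.08430685e+01] [ 0.27208493 -0.28123776  0.46519684] 0.0005617775880113322 0.32487298361957073
(-0.173, 0.051) 0.01 0.56 [-0.1347  0.0747] None
(-0.168, 0.07) 0.17 0.76 [-0.1305  0.0948] [0.43 2.01]
(-0.16, 0.09) 0.34 0.95 [-0.123   0.1155] [0.75 2.07]
(-0.147, 0.11) 0.53 1.15 [-0.1105  0.1363] [1.24 2.08]
(-0.13, 0.125) 0.7 1.35 [-0.0943  0.1525] [1.62 1.61]
(-0.1, 0.135) 0.91 1.64 [-0.0665  0.1651] [2.78 1.26]
(-0.07, 0.138) 1.08 1.89 [-0.039   0.1706] [2.75 0.55]
(-0.04, 0.136) 1.22 2.12 [-0.0119  0.1712] [2.71 0.05]
(-0.02, 0.134) 1.32 2.27 [0.0062 0.1706] [ 1.81 -0.05]
(-0.005, 0.133) 1.39 2.37 [0.02   0.1704] [ 1.38 -0.02]
(0.005, 0.132) 1.44 2.44 [0.0292 0.17  ] [ 0.92 -0.05]
(0.013, 0.13) 1.47 2.5 [0.0362 0.1686] [ 0.7  -0.14]
(0.013, 0.12) 1.36 2.49 [0.0326 0.1605] [-0.36 -0.81]
(0.013, 0.112) 1.28 2.47 [0.0297 0.1538] [-0.29 -0.67]
```

The fingers closed on nothing, so I look before going on.

Run:
```python
from g import *
a,p=snap('scene','s3');b,q=snap('top','t3')
A=cv2.resize(a[130:250,220:380,::-1],(480,360),interpolation=2);B=cv2.resize(b[200:290,190:310,::-1],(480,360),interpolation=2)
cv2.imwrite('pics/c3.png',cv2.resize(np.hstack([A,B]),(800,300)))
```

```text
(no output)
```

View pics/c3.png

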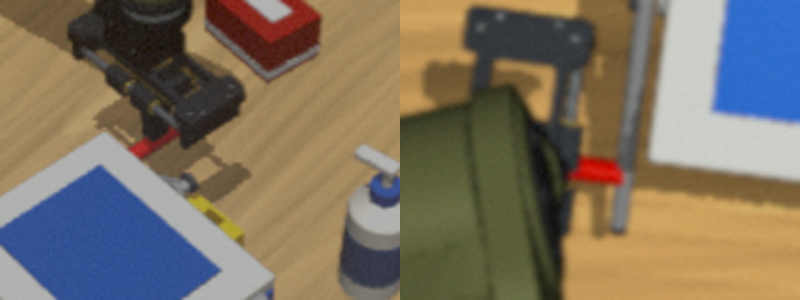

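The bar runs beside the closed fingers and its rod stands near pixel (256,252), so the fingers have passed above or below it. I compute its height from several rays.

Run:
```python
from g import *
t=env.camera_params('top');s=env.camera_params('scene')
def red(im):
    h=cv2.cvtColor(im,cv2.COLOR_BGR2HSV);return cv2.inRange(h,(0,150,50),(8,255,255))|cv2.inRange(h,(172,150,50),(180,255,255))
for f in('scene0','scene3' if 0 else 's3','s2'):
    m=red(cv2.imread(f'pics/{f}.png'));k=np.zeros_like(m);k[165:210,255:300]=m[165:210,255:300];n,l,st,c=cv2.connectedComponentsWithStats(k)
    for i in range(1,n):
        if st[i][4]>15: print(f,st[i],c[i])
for f in('top0','t3'):
    m=red(cv2.imread(f'pics/{f}.png'));k=np.zeros_like(m);k[235:265,205:265]=m[235:265,205:265];n,l,st,c=cv2.connectedComponentsWithStats(k)
    for i in range(1,n):
        if st[i][4]>15: print(f,st[i],c[i])
def w(c): return np.r_[C0+c[0]*ex+c[1]*ey,c[2]]
for d in(.4,.5,.6,.7):
    x,z=-.02-.135*np.cos(d),.145-.135*np.sin(d)
    print(d,round(x,3),round(z,3),[tuple(np.round(proj(P,w((x,y,z))),1)) for P in(s,t) for y in(.12,.215)])
```

```text
scene0 [271 176  23  16 138] [282.57246377 183.86956522]
s3 [272 181  20  12  75] [280.22666667 187.24      ]
s2 [271 176  23  16 147] [282.70068027 183.68027211]
top0 [212 244  45  13 327] [233.82262997 249.64525994]
t3 [240 247  17   9 107] [248.57943925 250.90654206]
0.4 -0.144 0.092 [(np.float64(262.5), np.float64(188.5)), (np.float64(290.2), np.float64(171.2)), (np.float64(253.4), np.float64(256.1)), (np.float64(210.1), np.float64(250.2))]
0.5 -0.138 0.08 [(np.float64(264.1), np.float64(193.0)), (np.float64(291.6), np.float64(175.6)), (np.float64(254.0), np.float64(253.1)), (np.float64(211.3), np.float64(247.3))]
0.6 -0.131 0.069 [(np.float64(266.0), np.float64(197.5)), (np.float64(293.3), np.float64(180.0)), (np.float64(254.6), np.float64(249.6)), (np.float64(212.5), np.float64(243.9))]
0.7 -0.123 0.058 [(np.float64(268.1), np.float64(202.0)), (np.float64(295.3), np.float64(184.4)), (np.float64(255.3), np.float64(245.7)), (np.float64(213.6), np.float64(240.1))]
```

Run:
```python
from g import *
t=env.camera_params('top');s=env.camera_params('scene')
o=env.get_obs();T=np.array(o['tool_pos']);print(T,o['grip_width'],o['grasp_force'])
a=cv2.imread('pics/s3.png')[140:220,235:335];A=cv2.resize(a,None,fx=5,fy=5,interpolation=2)
b=env.read_camera('wrist')[220:380,230:430,::-1]
w=env.camera_params('wrist');pt=lambda P,X:np.array(proj(P,X))
for dz in(0,.019,.04):
    q=(pt(s,T+[0,0,dz])-[235,140])*5; cv2.circle(A,tuple(int(v) for v in q),3,(0,255,0),-1)
W=cv2.resize(b,(500,400));
q=(pt(w,T)-[230,220])*2.5;print(pt(w,T))
cv2.imwrite('pics/c4.png',cv2.resize(np.hstack([A,W]),(800,320)))
Q=np.r_[C0-.1435*ex+.181*ey,.125]
for d in(-.05,.05): print(pt(s,Q+np.r_[d*ex,0]))
```

```text
[0.51643831 0.12146565 0.05694704] 0.0003587955546339292 0.3154933825135231
[285.90931543 237.41315172]
[268.05552538 158.53487768]
[293.3580139 179.1320973]
```

View pics/c4.png

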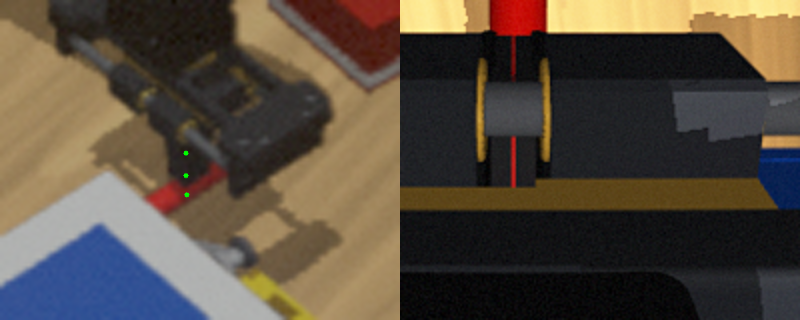

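The closed tips lie on top of the bar, and red shows through the slit between them. In the images the tips stand about 10 mm above the projected TCP. I open, go 16 mm deeper and close again.

jog_arm --motion '[{"x": 0, "y": 0, "z": -1.5, "ax": 0, "ay": 0, "az": 0}, {"x": 0, "y": 0, "z": 0, "ax": 0, "ay": 0, "az": 0}, {"x": 0, "y": 0, "z": 0, "ax": 0, "ay": 0, "az": 0}, {"x": 0, "y": 0, "z": 0, "ax": 0, "ay": 0, "az": 0}, {"x": 0, "y": 0, "z": 0, "ax": 0, "ay": 0, "az": 0}]' --claw 0.2

```text
time_s: 5.75
tool_pos: [0.5162, 0.1214, 0.0717]
tool_rot: [-180.0, 0.0, 80.8]
force: [-0.5, -0.0, 0.2]
grip_width: 0.0323
grasp_force: 0.0
```

Run:
```python
from g import *
o=env.get_obs();print(tc(o['tool_pos']),o['grip_width'],o['force'])
a,p=snap('scene','s5');b,q=snap('top','t5')
def red(im):
    h=cv2.cvtColor(im,cv2.COLOR_RGB2HSV);return cv2.inRange(h,(0,150,50),(8,255,255))|cv2.inRange(h,(172,150,50),(180,255,255))
for n,im,(x0,y0,x1,y1) in(('s',a,(255,165,300,215)),('t',b,(205,230,265,265))):
    m=red(im);k=np.zeros_like(m);k[y0:y1,x0:x1]=m[y0:y1,x0:x1];c=cv2.connectedComponentsWithStats(k);print(n,c[2][1:],c[3][1:])
A=cv2.resize(a[140:220,235:335,::-1],None,fx=4,fy=4,interpolation=2);W=cv2.resize(env.read_camera('wrist')[220:380,230:430,::-1],(400,320))
cv2.imwrite('pics/c5.png',np.hstack([A,W]))
```

```text
[-0.13657047  0.17764693  0.0717402 ] 0.03231476482817217 [-0.45436982 -0.03002368  0.22620711]
s [[272 183  15  10  73]
 [288 185   1   1   1]] [[278.45205479 187.67123288]
 [288.         185.        ]]
t [[239 247  18   9 124]] [[247.52419355 250.74193548]]
```

View pics/c5.png

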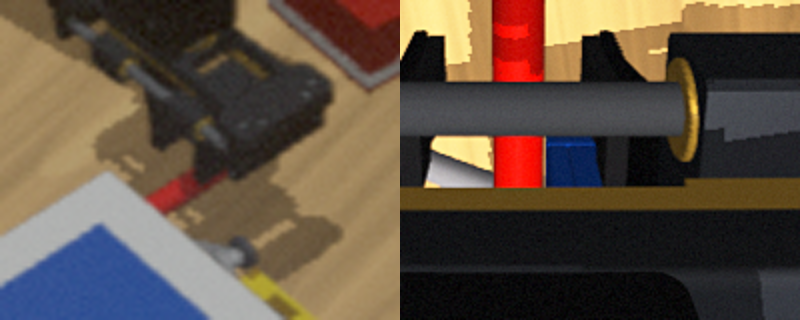

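In the wrist crop the bar is centred between the open fingers, at columns 495-547. I check its depth from its apparent 18 mm width.

Run:
```python
from g import *
p=env.camera_params('wrist');im=env.read_camera('wrist');h=cv2.cvtColor(im,cv2.COLOR_RGB2HSV)
m=cv2.inRange(h,(0,150,40),(8,255,255))|cv2.inRange(h,(172,150,40),(180,255,255))
for r in list(range(180,262,8))+list(range(288,314,4)):
    x=np.where(m[r,255:320])[0]+255
    if len(x)<8: continue
    u0,u1=x[0]-.5,x[-1]+.5
    # depth at which the two edge rays are 18 mm apart
    (o,d0),(_,d1)=ray(p,u0,r),ray(p,u1,r); ang=np.arccos(d0@d1); D=.009/np.sin(ang/2); d=(d0+d1);d/=np.linalg.norm(d); print(r,u0,u1,np.round(tc(o+D*d),4))
```

```text
188 275.5 301.5 [-0.1347  0.21    0.0611]
196 275.5 302.5 [-0.1345  0.2062  0.0697]
204 275.5 301.5 [-0.1347  0.1993  0.0639]
212 275.5 301.5 [-0.1347  0.1939  0.0653]
220 275.5 301.5 [-0.1347  0.1886  0.0667]
228 275.5 301.5 [-0.1347  0.1832  0.0681]
236 275.5 301.5 [-0.1347  0.1779  0.0695]
244 275.5 301.5 [-0.1347  0.1725  0.071 ]
252 275.5 301.5 [-0.1347  0.1672  0.0724]
260 275.5 301.5 [-0.1347  0.1618  0.0739]
288 276.5 301.5 [-0.1343  0.1389  0.0718]
292 276.5 300.5 [-0.1345  0.1316  0.0647]
296 276.5 300.5 [-0.1345  0.1287  0.0655]
300 276.5 300.5 [-0.1345  0.1258  0.0663]
304 276.5 301.5 [-0.1342  0.1278  0.0748]
308 276.5 300.5 [-0.1345  0.12    0.0679]
312 276.5 300.5 [-0.1345  0.1171  0.0687]
```

The bar is at x = -0.1345 and z ≈ 0.068. I go deeper, to TCP z ≈ 0.036, and close.

jog_arm --motion '[{"x": 0, "y": 0.2, "z": 1.2, "ax": 0, "ay": 0, "az": 0}, {"x": 0, "y": 0, "z": 1.2, "ax": 0, "ay": 0, "az": 0}, {"x": 0, "y": 0, "z": 1.2, "ax": 0, "ay": 0, "az": 0}, {"x": 0, "y": 0, "z": 0, "ax": 0, "ay": 0, "az": 0}, {"x": 0, "y": 0, "z": 0, "ax": 0, "ay": 0, "az": 0}]'

```text
time_s: 6.45
tool_pos: [0.518, 0.1208, 0.0352]
tool_rot: [-179.9, 0.1, 80.8]
force: [0.9, -0.3, 0.1]
grip_width: 0.0525
grasp_force: 0.0
```

jog_arm --motion '[{"x": 0, "y": 0, "z": 0, "ax": 0, "ay": 0, "az": 0}, {"x": 0, "y": 0, "z": 0, "ax": 0, "ay": 0, "az": 0}, {"x": 0, "y": 0, "z": 0, "ax": 0, "ay": 0, "az": 0}, {"x": 0, "y": 0, "z": 0, "ax": 0, "ay": 0, "az": 0}, {"x": 0, "y": 0, "z": 0, "ax": 0, "ay": 0, "az": 0}]' --claw -1 --squeeze 25

```text
time_s: 6.95
tool_pos: [0.5186, 0.1212, 0.0362]
tool_rot: [180.0, -0.0, 80.8]
force: [0.3, -0.4, -0.1]
grip_width: 0.0202
grasp_force: 0.0
```

jog_arm --motion '[{"x": 0, "y": 0, "z": 0, "ax": 0, "ay": 0, "az": 0}, {"x": 0, "y": 0, "z": 0, "ax": 0, "ay": 0, "az": 0}, {"x": 0, "y": 0, "z": 0, "ax": 0, "ay": 0, "az": 0}, {"x": 0, "y": 0, "z": 0, "ax": 0, "ay": 0, "az": 0}, {"x": 0, "y": 0, "z": 0, "ax": 0, "ay": 0, "az": 0}]'

```text
time_s: 7.45
tool_pos: [0.5182, 0.1213, 0.0359]
tool_rot: [-180.0, -0.0, 80.9]
force: [-2.3, 0.7, -0.3]
grip_width: 0.0171
grasp_force: 25.0
```

Gripped at a 17 mm opening and 25 N. Now I lift along the two-link path.

jog_arm --motion '[{"x": 0, "y": 0.2, "z": -1.0, "ax": 0, "ay": 0, "az": 0}, {"x": 0, "y": 0.23, "z": -1.1, "ax": 0, "ay": 0, "az": 0}, {"x": 0, "y": 0.35, "z": -1.05, "ax": 0, "ay": 0, "az": 0}, {"x": 0, "y": 0.4, "z": -1.05, "ax": 0, "ay": 0, "az": 0}, {"x": 0, "y": 0.6, "z": -1.05, "ax": 0, "ay": 0, "az": 0}]'

```text
time_s: 7.95
tool_pos: [0.5316, 0.1191, 0.0872]
tool_rot: [-179.5, 0.1, 80.9]
force: [-7.3, 2.4, -1.3]
grip_width: 0.0173
grasp_force: 25.0
```

```bash
cat > m.py <<'E'
from g import *
o=env.get_obs();T=tc(o['tool_pos']);print('tcp case',np.round(T,4),np.round(o['tool_rot'],2),np.round(o['force'],1),o['grip_width'],o['grasp_force'],o['time_s'])
for off in(.030,.034,.038):
    c=np.r_[T[0],T[2]+off];t,q,_=chain(c,.135);f=c+np.array([-np.cos(t-q),np.sin(t-q)])*.045;print(off,'bar',np.round(c,4),'lid',round(t,3),'prop',round(q,3),'foot',np.round(f,4))
E
python3 m.py
```

```text
tcp case [-0.121   0.1779  0.0872] [-1.795e+02  8.000e-02  8.092e+01] [-7.3  2.4 -1.3] 0.017283450438263362 24.99916523694992 7.95
0.03 bar [-0.121   0.1172] lid 0.366 prop 0.981 foot [-0.1577  0.0912]
0.034 bar [-0.121   0.1212] lid 0.386 prop 0.988 foot [-0.158   0.0957]
0.038 bar [-0.121   0.1252] lid 0.405 prop 0.993 foot [-0.1584  0.1002]
```

jog_arm --motion '[{"x": 0, "y": 1.05, "z": -1.5, "ax": 0, "ay": 0, "az": 0}, {"x": 0, "y": 0.8, "z": -0.8, "ax": 0, "ay": 0, "az": 0}, {"x": 0, "y": 0.8, "z": -0.8, "ax": 0, "ay": 0, "az": 0}, {"x": 0, "y": 1.4, "z": -0.7, "ax": 0, "ay": 0, "az": 0}, {"x": 0, "y": 1.4, "z": -0.6, "ax": 0, "ay": 0, "az": 0}]'

```text
time_s: 8.45
tool_pos: [0.5888, 0.11, 0.1327]
tool_rot: [-179.8, 0.0, 80.9]
force: [-4.3, 0.5, -0.8]
grip_width: 0.0174
grasp_force: 25.0
```

jog_arm --motion '[{"x": 0, "y": 0, "z": 0, "ax": 0, "ay": 0, "az": 0}, {"x": 0, "y": 0, "z": 0, "ax": 0, "ay": 0, "az": 0}, {"x": 0, "y": 0, "z": 0, "ax": 0, "ay": 0, "az": 0}, {"x": 0, "y": 0, "z": 0, "ax": 0, "ay": 0, "az": 0}, {"x": 0, "y": 0, "z": 0, "ax": 0, "ay": 0, "az": 0}]'

```text
time_s: 8.95
tool_pos: [0.5892, 0.1099, 0.1323]
tool_rot: [-180.0, -0.0, 80.9]
force: [-2.6, 1.3, -0.7]
grip_width: 0.0173
grasp_force: 25.0
```

```bash
python3 m.py
python3 - <<'E'
from g import *
a,p=snap('scene','s6')
# dark-edge/foot: print nothing, check lid front edge white top corner in scene
cv2.imwrite('pics/c6.png',cv2.resize(a[90:250,190:350,::-1],(600,600),interpolation=2))
E
```

```text
tcp case [-0.0627  0.178   0.1323] [-1.7996e+02 -1.0000e-02  8.0870e+01] [-2.6  1.3 -0.7] 0.017313168048390035 25.000078976154327 8.95
0.03 bar [-0.0627  0.1623] lid 0.915 prop 1.681 foot [-0.0951  0.1311]
0.034 bar [-0.0627  0.1663] lid 0.934 prop 1.677 foot [-0.0958  0.1358]
0.038 bar [-0.0627  0.1703] lid 0.953 prop 1.672 foot [-0.0965  0.1406]
```

View pics/c6.png

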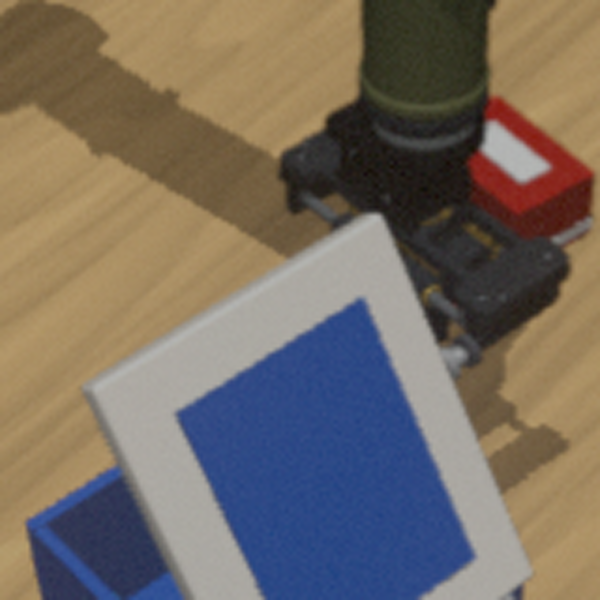

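The lid is up by about 0.9 rad and the gripper holds the bar. The lid's front +y corner is at about scene pixel (292.7, 147.5), so I get the lid angle from that ray on the plane y = 0.10.

Run:
```python
from g import *
p=env.camera_params('scene')
for (u,v),y in(((292.7,147.5),.10),((214,193.5),-.10)):
    o,d=ray(p,u,v);oc=tc(o);dc=np.r_[d[:2]@ex,d[:2]@ey,d[2]];X=oc+dc*(y-oc[1])/dc[1];v=X[[0,2]]-[.12,.145];print(X,np.hypot(*v),np.arctan2(v[1],-v[0]),'minus',np.arctan2(.01,.24))
F=[(-.0955,.135),(-.07,.137),(-.045,.137),(-.02,.134),(-.005,.133),(.005,.132),(.012,.130),(.013,.122),(.013,.112)]
c0=None
for f in F:
    t,q,c=chain(f); print(f,round(t,2),round(q,2),np.round(c,4), None if c0 is None else np.round((c-c0)*100,2)); c0=c
```

```text
[-0.00601054  0.1         0.34315823] 0.23483044903714223 1.0043909841502154 minus 0.04164257909858843
[-0.00795463 -0.1         0.34476789] 0.23723321497296873 1.0011167871111812 minus 0.04164257909858843
(-0.0955, 0.135) 0.93 1.68 [-0.0625  0.1656] None
(-0.07, 0.137) 1.07 1.89 [-0.0392  0.1698] [2.33 0.42]
(-0.045, 0.137) 1.2 2.08 [-0.0163  0.1717] [2.29 0.19]
(-0.02, 0.134) 1.32 2.27 [0.0062 0.1706] [ 2.25 -0.11]
(-0.005, 0.133) 1.39 2.37 [0.02   0.1704] [ 1.38 -0.02]
(0.005, 0.132) 1.44 2.44 [0.0292 0.17  ] [ 0.92 -0.05]
(0.012, 0.13) 1.46 2.49 [0.0352 0.1685] [ 0.6  -0.14]
(0.013, 0.122) 1.39 2.49 [0.0333 0.1622] [-0.19 -0.64]
(0.013, 0.112) 1.28 2.47 [0.0297 0.1538] [-0.36 -0.84]
```

jog_arm --motion '[{"x": 0, "y": 1.5, "z": -0.2, "ax": 0, "ay": 0, "az": 0}, {"x": 0, "y": 1.5, "z": -0.1, "ax": 0, "ay": 0, "az": 0}, {"x": 0, "y": 1.5, "z": 0, "ax": 0, "ay": 0, "az": 0}, {"x": 0, "y": 1.5, "z": 0.05, "ax": 0, "ay": 0, "az": 0}, {"x": 0, "y": 1.3, "z": 0.05, "ax": 0, "ay": 0, "az": 0}]'

```text
time_s: 9.5
tool_pos: [0.6624, 0.0982, 0.1348]
tool_rot: [180.0, -0.0, 80.9]
force: [-2.1, 0.1, 1.0]
grip_width: 0.0172
grasp_force: 25.0
```

jog_arm --motion '[{"x": 0, "y": 0.5, "z": 0, "ax": 0, "ay": 0, "az": 0}, {"x": 0, "y": 0, "z": 0, "ax": 0, "ay": 0, "az": 0}, {"x": 0, "y": 0, "z": 0, "ax": 0, "ay": 0, "az": 0}, {"x": 0, "y": 0, "z": 0, "ax": 0, "ay": 0, "az": 0}, {"x": 0, "y": 0, "z": 0, "ax": 0, "ay": 0, "az": 0}]'

```text
time_s: 10.0
tool_pos: [0.6667, 0.0975, 0.1348]
tool_rot: [180.0, -0.0, 80.9]
force: [-0.5, 2.3, 1.6]
grip_width: 0.017
grasp_force: 25.0
```

```bash
python3 m.py
cat > lid.py <<'E'
from g import *
# lid angle from the uppermost-right white corner: silhouette of lid in scene (white + blue panel)
import sys
p=env.camera_params('scene');im=env.read_camera('scene');h=cv2.cvtColor(im,cv2.COLOR_RGB2HSV)
m=cv2.inRange(h,(0,0,120),(180,45,255));m[:100]=0;m[330:]=0;m[:,:190]=0;m[:,345:]=0
n,l,s,c=cv2.connectedComponentsWithStats(m);i=1+np.argmax(s[1:,4]);cs,_=cv2.findContours((l==i).astype(np.uint8),0,2);k=max(cs,key=cv2.contourArea)
print(s[i]);a=cv2.approxPolyDP(cv2.convexHull(k),5,True)[:,0];print(a.tolist())
for u,v in a:
  for y in(.1,-.1):
    o,d=ray(p,u,v);oc=tc(o);dc=np.r_[d[:2]@ex,d[:2]@ey,d[2]];X=oc+dc*(y-oc[1])/dc[1];w=X[[0,2]]-[.12,.145]
    if .22<np.hypot(*w)<.26: print(u,v,y,np.round(X,4),round(np.hypot(*w),4),'lid',round(np.arctan2(w[1],-w[0])-.0416,3))
E
python3 lid.py
```

```text
tcp case [0.0159 0.1781 0.1348] [ 1.7996e+02 -3.0000e-02  8.0860e+01] [-0.5  2.3  1.6] 0.016986732246589413 24.99992072582245 10.0
0.03 bar [0.0159 0.1648] lid 1.32 prop 2.351 foot [-0.0073  0.1262]
0.034 bar [0.0159 0.1688] lid 1.354 prop 2.345 foot [-0.0088  0.1312]
0.038 bar [0.0159 0.1728] lid 1.387 prop 2.337 foot [-0.0103  0.1362]
[ 241  157   92  137 4224]
[[322, 157], [332, 190], [331, 245], [264, 293], [241, 206]]
322 157 0.1 [0.0798 0.1    0.3775] 0.2359 lid 1.358
241 206 -0.1 [ 0.081  -0.1     0.3849] 0.243 lid 1.368
```

The measured lid angle is 1.36 rad, so the bar sits 35 mm above the TCP and the foot is at (-0.009, 0.132). Next I move over the hole.

jog_arm --motion '[{"x": 0, "y": 0.7, "z": 0, "ax": 0, "ay": 0, "az": 0}, {"x": 0, "y": 0.6, "z": 0.03, "ax": 0, "ay": 0, "az": 0}, {"x": 0, "y": 0.6, "z": 0.1, "ax": 0, "ay": 0, "az": 0}, {"x": 0, "y": 0, "z": 0, "ax": 0, "ay": 0, "az": 0}, {"x": 0, "y": 0, "z": 0, "ax": 0, "ay": 0, "az": 0}]'

```text
time_s: 10.55
tool_pos: [0.6852, 0.0945, 0.1319]
tool_rot: [-179.9, 0.0, 80.9]
force: [-1.8, 2.9, -2.5]
grip_width: 0.0171
grasp_force: 25.0
```

```bash
python3 m.py; python3 lid.py
```

```text
tcp case [0.0346 0.1781 0.1319] [-1.7991e+02  2.0000e-02  8.0860e+01] [-1.8  2.9 -2.5] 0.0171156575389124 24.998673498630524 10.55
0.03 bar [0.0346 0.1619] lid 1.39 prop 2.498 foot [0.0145 0.1217]
0.034 bar [0.0346 0.1659] lid 1.432 prop 2.492 foot [0.0126 0.1267]
0.038 bar [0.0346 0.1699] lid 1.473 prop 2.484 foot [0.0107 0.1318]
[ 248  161   90  133 3532]
[[328, 161], [337, 193], [332, 244], [264, 293], [248, 212]]
328 161 0.1 [0.0964 0.1    0.3788] 0.235 lid 1.429
248 212 -0.1 [ 0.1011 -0.1     0.3862] 0.2419 lid 1.451
```

The foot is over the hole at about (0.012, 0.128). Lower it.

jog_arm --motion '[{"x": 0, "y": -0.1, "z": 0.35, "ax": 0, "ay": 0, "az": 0}, {"x": 0, "y": -0.12, "z": 0.35, "ax": 0, "ay": 0, "az": 0}, {"x": 0, "y": -0.12, "z": 0.3, "ax": 0, "ay": 0, "az": 0}, {"x": 0, "y": 0, "z": 0, "ax": 0, "ay": 0, "az": 0}, {"x": 0, "y": 0, "z": 0, "ax": 0, "ay": 0, "az": 0}]'

```text
time_s: 11.1
tool_pos: [0.6824, 0.0949, 0.1234]
tool_rot: [180.0, -0.0, 80.9]
force: [-0.2, 3.2, 1.2]
grip_width: 0.0172
grasp_force: 25.0
```

```bash
python3 m.py; python3 lid.py
```

```text
tcp case [0.0317 0.1781 0.1234] [ 1.7997e+02 -3.0000e-02  8.0850e+01] [-0.2  3.2  1.2] 0.017198124582686138 24.998498260974884 11.1
0.03 bar [0.0317 0.1534] lid 1.285 prop 2.486 foot [0.0154 0.1115]
0.034 bar [0.0317 0.1574] lid 1.328 prop 2.482 foot [0.0135 0.1163]
0.038 bar [0.0317 0.1614] lid 1.37 prop 2.477 foot [0.0116 0.1212]
[ 241  156   92  138 4233]
[[320, 156], [332, 190], [331, 245], [264, 293], [241, 205]]
320 156 0.1 [0.0742 0.1    0.3762] 0.2357 lid 1.334
241 205 -0.1 [ 0.0813 -0.1     0.3879] 0.2459 lid 1.371
```

jog_arm --motion '[{"x": 0, "y": -0.1, "z": 0.25, "ax": 0, "ay": 0, "az": 0}, {"x": 0, "y": -0.1, "z": 0.2, "ax": 0, "ay": 0, "az": 0}, {"x": 0, "y": 0, "z": 0.1, "ax": 0, "ay": 0, "az": 0}, {"x": 0, "y": 0, "z": 0, "ax": 0, "ay": 0, "az": 0}, {"x": 0, "y": 0, "z": 0, "ax": 0, "ay": 0, "az": 0}]'

```text
time_s: 11.65
tool_pos: [0.6798, 0.0952, 0.1173]
tool_rot: [-179.9, 0.0, 80.8]
force: [-0.2, 3.3, 0.6]
grip_width: 0.0173
grasp_force: 25.0
```

```bash
python3 m.py; python3 lid.py
```

```text
tcp case [0.0291 0.178  0.1173] [-179.94    0.     80.85] [-0.2  3.3  0.6] 0.017278604091314584 24.997966289520264 11.65
0.03 bar [0.0291 0.1473] lid 1.207 prop 2.469 foot [0.0154 0.1044]
0.034 bar [0.0291 0.1513] lid 1.251 prop 2.467 foot [0.0135 0.1091]
0.038 bar [0.0291 0.1553] lid 1.293 prop 2.464 foot [0.0116 0.1138]
[ 235  154   98  140 4578]
[[316, 154], [329, 189], [332, 243], [264, 293], [235, 203]]
316 154 0.1 [0.0629 0.1    0.3735] 0.2355 lid 1.284
235 203 -0.1 [ 0.0625 -0.1     0.3772] 0.2392 lid 1.286
```

jog_arm --motion '[{"x": 0, "y": -0.08, "z": 0.2, "ax": 0, "ay": 0, "az": 0}, {"x": 0, "y": -0.05, "z": 0.15, "ax": 0, "ay": 0, "az": 0}, {"x": 0, "y": 0, "z": 0, "ax": 0, "ay": 0, "az": 0}, {"x": 0, "y": 0, "z": 0, "ax": 0, "ay": 0, "az": 0}, {"x": 0, "y": 0, "z": 0, "ax": 0, "ay": 0, "az": 0}]'

```text
time_s: 12.2
tool_pos: [0.6788, 0.0954, 0.114]
tool_rot: [-180.0, -0.0, 80.9]
force: [0.5, 4.4, 0.9]
grip_width: 0.017
grasp_force: 25.0
```

```bash
python3 m.py; python3 lid.py
```

```text
tcp case [0.0281 0.178  0.114 ] [-1.7998e+02 -1.0000e-02  8.0850e+01] [0.5 4.4 0.9] 0.016994693822121612 24.99765694141388 12.2
0.03 bar [0.0281 0.144 ] lid 1.168 prop 2.461 foot [0.0158 0.1007]
0.034 bar [0.0281 0.148 ] lid 1.212 prop 2.461 foot [0.0139 0.1053]
0.038 bar [0.0281 0.152 ] lid 1.255 prop 2.459 foot [0.012 0.11 ]
[ 233  152   99  142 4707]
[[312, 152], [327, 187], [331, 244], [264, 293], [233, 200]]
312 152 0.1 [0.0515 0.1    0.3708] 0.236 lid 1.235
233 200 -0.1 [ 0.057  -0.1     0.3807] 0.244 lid 1.268
```

jog_arm --motion '[{"x": 0, "y": -0.03, "z": 0.15, "ax": 0, "ay": 0, "az": 0}, {"x": 0, "y": -0.02, "z": 0.1, "ax": 0, "ay": 0, "az": 0}, {"x": 0, "y": 0, "z": 0, "ax": 0, "ay": 0, "az": 0}, {"x": 0, "y": 0, "z": 0, "ax": 0, "ay": 0, "az": 0}, {"x": 0, "y": 0, "z": 0, "ax": 0, "ay": 0, "az": 0}]'

```text
time_s: 12.75
tool_pos: [0.6785, 0.0955, 0.1117]
tool_rot: [180.0, -0.0, 80.9]
force: [-0.7, 3.7, 1.7]
grip_width: 0.0172
grasp_force: 25.0
```

```bash
python3 m.py; python3 lid.py
```

```text
tcp case [0.0278 0.178  0.1117] [ 1.7999e+02 -1.0000e-02  8.0850e+01] [-0.7  3.7  1.7] 0.017193298696560784 24.997324347496033 12.75
0.03 bar [0.0278 0.1417] lid 1.143 prop 2.458 foot [0.0165 0.0982]
0.034 bar [0.0278 0.1457] lid 1.186 prop 2.459 foot [0.0146 0.1027]
0.038 bar [0.0278 0.1497] lid 1.229 prop 2.458 foot [0.0127 0.1073]
[ 231  152  101  142 4779]
[[312, 152], [326, 187], [331, 244], [264, 293], [231, 200]]
312 152 0.1 [0.0515 0.1    0.3708] 0.236 lid 1.235
231 200 -0.1 [ 0.0502 -0.1     0.375 ] 0.2403 lid 1.235
```

jog_arm --motion '[{"x": 0, "y": -0.02, "z": 0.15, "ax": 0, "ay": 0, "az": 0}, {"x": 0, "y": -0.02, "z": 0.1, "ax": 0, "ay": 0, "az": 0}, {"x": 0, "y": 0, "z": 0, "ax": 0, "ay": 0, "az": 0}, {"x": 0, "y": 0, "z": 0, "ax": 0, "ay": 0, "az": 0}, {"x": 0, "y": 0, "z": 0, "ax": 0, "ay": 0, "az": 0}]'

```text
time_s: 13.3
tool_pos: [0.6784, 0.0955, 0.1109]
tool_rot: [179.9, -0.1, 80.8]
force: [-2.6, 2.9, 8.4]
grip_width: 0.0171
grasp_force: 25.0
```

```bash
python3 m.py; python3 lid.py
```

```text
tcp case [0.0277 0.178  0.1109] [ 1.7994e+02 -6.0000e-02  8.0850e+01] [-2.6  2.9  8.4] 0.01712230451533099 24.99873250722885 13.3
0.03 bar [0.0277 0.1409] lid 1.134 prop 2.457 foot [0.0167 0.0973]
0.034 bar [0.0277 0.1449] lid 1.177 prop 2.458 foot [0.0149 0.1018]
0.038 bar [0.0277 0.1489] lid 1.22 prop 2.457 foot [0.013  0.1064]
[ 231  151  101  143 4809]
[[312, 152], [326, 187], [331, 244], [263, 293], [231, 199]]
312 152 0.1 [0.0515 0.1    0.3708] 0.236 lid 1.235
231 199 -0.1 [ 0.0506 -0.1     0.3781] 0.2432 lid 1.24
```

The foot is on the pocket's bottom (8 N, lid 1.24 rad). Relax slightly and open.

jog_arm --motion '[{"x": 0, "y": 0, "z": -0.1, "ax": 0, "ay": 0, "az": 0}, {"x": 0, "y": 0, "z": 0, "ax": 0, "ay": 0, "az": 0}, {"x": 0, "y": 0, "z": 0, "ax": 0, "ay": 0, "az": 0}, {"x": 0, "y": 0, "z": 0, "ax": 0, "ay": 0, "az": 0}, {"x": 0, "y": 0, "z": 0, "ax": 0, "ay": 0, "az": 0}]'

```text
time_s: 13.85
tool_pos: [0.6784, 0.0955, 0.111]
tool_rot: [180.0, -0.0, 80.8]
force: [-1.5, 4.3, 6.6]
grip_width: 0.017
grasp_force: 25.0
```

jog_arm --motion '[{"x": 0, "y": 0, "z": 0, "ax": 0, "ay": 0, "az": 0}, {"x": 0, "y": 0, "z": 0, "ax": 0, "ay": 0, "az": 0}, {"x": 0, "y": 0, "z": 0, "ax": 0, "ay": 0, "az": 0}, {"x": 0, "y": 0, "z": 0, "ax": 0, "ay": 0, "az": 0}, {"x": 0, "y": 0, "z": 0, "ax": 0, "ay": 0, "az": 0}]' --claw 0.2

```text
time_s: 14.35
tool_pos: [0.6779, 0.0947, 0.1098]
tool_rot: [-180.0, 0.0, 80.8]
force: [0.1, 0.8, -0.3]
grip_width: 0.0479
grasp_force: 0.0
```

```bash
python3 m.py; python3 lid.py; python3 -c "
from g import *
print('sani/reader/glove px ok');t=env.camera_params('top')
print([np.round(tc(onz(t,208,135,z)),3) for z in(.1,.15,.18)])"
```

```text
tcp case [0.0273 0.1772 0.1098] [-1.7997e+02  5.0000e-02  8.0810e+01] [ 0.1  0.8 -0.3] 0.04786125882911621 0.0 14.35
0.03 bar [0.0273 0.1398] lid 1.12 prop 2.454 foot [0.0168 0.096 ]
0.034 bar [0.0273 0.1438] lid 1.163 prop 2.455 foot [0.0149 0.1005]
0.038 bar [0.0273 0.1478] lid 1.206 prop 2.455 foot [0.013  0.1051]
[ 231  151  101  143 4806]
[[309, 151], [326, 187], [331, 244], [264, 293], [231, 199]]
309 151 0.1 [0.0429 0.1    0.3675] 0.2355 lid 1.195
231 199 -0.1 [ 0.0506 -0.1     0.3781] 0.2432 lid 1.24
sani/reader/glove px ok
[array([0.104, 0.254, 0.1  ]), array([0.093, 0.245, 0.15 ]), array([0.087, 0.239, 0.18 ])]
```

The rod holds the lid. Next I go straight up, retreat in front of the lid and sweep over to the rack side.

jog_arm --motion '[{"x": 0, "y": 0, "z": -1, "ax": 0, "ay": 0, "az": 0}, {"x": 0, "y": 0, "z": -2, "ax": 0, "ay": 0, "az": 0}, {"x": 0, "y": 0, "z": -4, "ax": 0, "ay": 0, "az": 0}, {"x": 0, "y": 0, "z": -4, "ax": 0, "ay": 0, "az": 0}, {"x": 0, "y": 0, "z": -4, "ax": 0, "ay": 0, "az": 0}]'

```text
time_s: 14.9
tool_pos: [0.678, 0.0952, 0.2627]
tool_rot: [180.0, -0.0, 80.8]
force: [1.0, 0.7, 0.3]
grip_width: 0.0523
grasp_force: 0.0
```

jog_arm --motion '[{"x": 0, "y": -3.2, "z": 0, "ax": 0, "ay": 0, "az": 0}, {"x": 0, "y": -3.2, "z": 0, "ax": 0, "ay": 0, "az": 0}, {"x": 0, "y": -3.2, "z": 0, "ax": 0, "ay": 0, "az": 0}, {"x": 0, "y": -3.2, "z": 0, "ax": 0, "ay": 0, "az": 0}, {"x": 0, "y": -3.2, "z": 0, "ax": 0, "ay": 0, "az": 0}]' --claw -1

```text
time_s: 15.4
tool_pos: [0.519, 0.1208, 0.261]
tool_rot: [179.9, -0.0, 80.8]
force: [1.9, 1.2, -0.5]
grip_width: 0.0204
grasp_force: 0.0
```

jog_arm --motion '[{"x": -4.6, "y": 0, "z": 0, "ax": 0, "ay": 0, "az": 0}, {"x": -4.6, "y": 0, "z": 0, "ax": 0, "ay": 0, "az": 0}, {"x": -4.6, "y": 0, "z": 0, "ax": 0, "ay": 0, "az": 0}, {"x": -4.6, "y": 0, "z": 0, "ax": 0, "ay": 0, "az": 0}, {"x": -4.6, "y": 0, "z": 0, "ax": 0, "ay": 0, "az": 0}]'

```text
time_s: 15.9
tool_pos: [0.483, -0.1083, 0.2612]
tool_rot: [179.9, -0.1, 80.8]
force: [0.5, -0.3, -0.3]
grip_width: 0.0003
grasp_force: 0.0
```

jog_arm --motion '[{"x": -4.6, "y": 0, "z": 0, "ax": 0, "ay": 0, "az": 0}, {"x": -4.6, "y": 0, "z": 0, "ax": 0, "ay": 0, "az": 0}, {"x": -4.6, "y": 0, "z": 0, "ax": 0, "ay": 0, "az": 0}, {"x": 0, "y": 0, "z": 4, "ax": 0, "ay": 0, "az": 0}, {"x": 0, "y": 0, "z": 4, "ax": 0, "ay": 0, "az": 0}]'

```text
time_s: 16.4
tool_pos: [0.4621, -0.2452, 0.1812]
tool_rot: [179.7, -0.0, 80.6]
force: [-0.2, 0.9, -0.2]
grip_width: 0.0002
grasp_force: 0.0
```

```bash
python3 -c "
from g import *
state();print(tc(env.get_obs()['tool_pos']),env.grip_point_offset)"; python3 lid.py
```

```text
16.4 [ 0.4621 -0.2452  0.1812] [ 1.7971e+02 -2.0000e-02  8.0590e+01] [-0.2  0.9 -0.2] 0.00023557818135843848 0.0
[-0.13139606 -0.19287732  0.18121184] 0.0187
[ 231  151  101  143 4746]
[[309, 151], [326, 187], [331, 244], [264, 293], [231, 199]]
309 151 0.1 [0.0429 0.1    0.3675] 0.2355 lid 1.195
231 199 -0.1 [ 0.0506 -0.1     0.3781] 0.2432 lid 1.24
```

jog_arm --motion '[{"x": 0, "y": 0, "z": 4.5, "ax": 0, "ay": 0, "az": 0}, {"x": 0, "y": 0, "z": 4.5, "ax": 0, "ay": 0, "az": 0}, {"x": 0, "y": 0, "z": 4.5, "ax": 0, "ay": 0, "az": 0}, {"x": 0, "y": 0, "z": 2.2, "ax": 0, "ay": 0, "az": 0}, {"x": 0, "y": 0, "z": 0, "ax": 0, "ay": 0, "az": 0}]'

```text
time_s: 16.95
tool_pos: [0.4596, -0.2413, 0.0213]
tool_rot: [-179.7, -0.0, 80.9]
force: [-0.5, -0.1, 1.0]
grip_width: 0.0004
grasp_force: 0.0
```

jog_arm --motion '[{"x": 0, "y": 0, "z": 0.25, "ax": 0, "ay": 0, "az": 0}, {"x": 0, "y": 0, "z": 0.25, "ax": 0, "ay": 0, "az": 0}, {"x": 0, "y": 0, "z": 0.25, "ax": 0, "ay": 0, "az": 0}, {"x": 0, "y": 0, "z": 0.25, "ax": 0, "ay": 0, "az": 0}, {"x": 0, "y": 0, "z": 0, "ax": 0, "ay": 0, "az": 0}]'

```text
time_s: 17.45
tool_pos: [0.4618, -0.2423, 0.0134]
tool_rot: [180.0, -0.0, 80.9]
force: [0.3, 0.0, 0.5]
grip_width: 0.0004
grasp_force: 0.0
```

jog_arm --motion '[{"x": 0, "y": 0, "z": 0.25, "ax": 0, "ay": 0, "az": 0}, {"x": 0, "y": 0, "z": 0.25, "ax": 0, "ay": 0, "az": 0}, {"x": 0, "y": 0, "z": 0.25, "ax": 0, "ay": 0, "az": 0}, {"x": 0, "y": 0, "z": 0.25, "ax": 0, "ay": 0, "az": 0}, {"x": 0, "y": 0, "z": 0, "ax": 0, "ay": 0, "az": 0}]'

```text
time_s: 17.95
tool_pos: [0.4612, -0.2423, 0.0027]
tool_rot: [-180.0, -0.0, 80.8]
force: [0.2, 0.6, -0.2]
grip_width: 0.0006
grasp_force: 0.0
```

jog_arm --motion '[{"x": 0, "y": 0, "z": 0.15, "ax": 0, "ay": 0, "az": 0}, {"x": 0, "y": 0, "z": 0.15, "ax": 0, "ay": 0, "az": 0}, {"x": 0, "y": 0, "z": 0, "ax": 0, "ay": 0, "az": 0}, {"x": 0, "y": 0, "z": 0, "ax": 0, "ay": 0, "az": 0}, {"x": 0, "y": 0, "z": 0, "ax": 0, "ay": 0, "az": 0}]'

```text
time_s: 18.45
tool_pos: [0.4617, -0.2425, 0.0002]
tool_rot: [180.0, -0.0, 80.8]
force: [0.8, -0.4, -0.3]
grip_width: 0.0003
grasp_force: 0.0
```

jog_arm --motion '[{"x": 0, "y": 0, "z": 0.15, "ax": 0, "ay": 0, "az": 0}, {"x": 0, "y": 0, "z": 0.15, "ax": 0, "ay": 0, "az": 0}, {"x": 0, "y": 0, "z": 0.1, "ax": 0, "ay": 0, "az": 0}, {"x": 0, "y": 0, "z": 0, "ax": 0, "ay": 0, "az": 0}, {"x": 0, "y": 0, "z": 0, "ax": 0, "ay": 0, "az": 0}]'

```text
time_s: 18.95
tool_pos: [0.4616, -0.2425, -0.0039]
tool_rot: [-180.0, -0.0, 80.8]
force: [0.3, 0.2, 0.6]
grip_width: 0.0005
grasp_force: 0.0
```

A bias is confirmed: there is still no contact at a reported z of -4 mm. Continue gently.

jog_arm --motion '[{"x": 0, "y": 0, "z": 0.15, "ax": 0, "ay": 0, "az": 0}, {"x": 0, "y": 0, "z": 0.15, "ax": 0, "ay": 0, "az": 0}, {"x": 0, "y": 0, "z": 0.1, "ax": 0, "ay": 0, "az": 0}, {"x": 0, "y": 0, "z": 0, "ax": 0, "ay": 0, "az": 0}, {"x": 0, "y": 0, "z": 0, "ax": 0, "ay": 0, "az": 0}]'

```text
time_s: 19.45
tool_pos: [0.4616, -0.2425, -0.0079]
tool_rot: [-180.0, 0.0, 80.8]
force: [0.2, -0.3, 0.7]
grip_width: -0.0002
grasp_force: 0.0
```

jog_arm --motion '[{"x": 0, "y": 0, "z": 0.15, "ax": 0, "ay": 0, "az": 0}, {"x": 0, "y": 0, "z": 0.1, "ax": 0, "ay": 0, "az": 0}, {"x": 0, "y": 0, "z": 0, "ax": 0, "ay": 0, "az": 0}, {"x": 0, "y": 0, "z": 0, "ax": 0, "ay": 0, "az": 0}, {"x": 0, "y": 0, "z": 0, "ax": 0, "ay": 0, "az": 0}]'

```text
time_s: 19.95
tool_pos: [0.4616, -0.2425, -0.0103]
tool_rot: [180.0, -0.0, 80.8]
force: [0.3, -0.2, 0.1]
grip_width: 0.0008
grasp_force: 0.0
```

jog_arm --motion '[{"x": 0, "y": 0, "z": 0.15, "ax": 0, "ay": 0, "az": 0}, {"x": 0, "y": 0, "z": 0.15, "ax": 0, "ay": 0, "az": 0}, {"x": 0, "y": 0, "z": 0, "ax": 0, "ay": 0, "az": 0}, {"x": 0, "y": 0, "z": 0, "ax": 0, "ay": 0, "az": 0}, {"x": 0, "y": 0, "z": 0, "ax": 0, "ay": 0, "az": 0}]'

```text
time_s: 20.45
tool_pos: [0.4616, -0.2425, -0.0133]
tool_rot: [180.0, -0.0, 80.8]
force: [-0.1, -0.2, -0.3]
grip_width: 0.0007
grasp_force: 0.0
```

jog_arm --motion '[{"x": 0, "y": 0, "z": 0.15, "ax": 0, "ay": 0, "az": 0}, {"x": 0, "y": 0, "z": 0.15, "ax": 0, "ay": 0, "az": 0}, {"x": 0, "y": 0, "z": 0, "ax": 0, "ay": 0, "az": 0}, {"x": 0, "y": 0, "z": 0, "ax": 0, "ay": 0, "az": 0}, {"x": 0, "y": 0, "z": 0, "ax": 0, "ay": 0, "az": 0}]'

```text
time_s: 20.95
tool_pos: [0.4616, -0.2425, -0.0163]
tool_rot: [180.0, -0.0, 80.8]
force: [0.2, 0.2, 0.1]
grip_width: 0.0006
grasp_force: 0.0
```

jog_arm --motion '[{"x": 0, "y": 0, "z": 0.15, "ax": 0, "ay": 0, "az": 0}, {"x": 0, "y": 0, "z": 0.15, "ax": 0, "ay": 0, "az": 0}, {"x": 0, "y": 0, "z": 0, "ax": 0, "ay": 0, "az": 0}, {"x": 0, "y": 0, "z": 0, "ax": 0, "ay": 0, "az": 0}, {"x": 0, "y": 0, "z": 0, "ax": 0, "ay": 0, "az": 0}]'

```text
time_s: 21.45
tool_pos: [0.4616, -0.2425, -0.0193]
tool_rot: [180.0, -0.0, 80.8]
force: [-0.6, 0.6, -0.1]
grip_width: 0.0005
grasp_force: 0.0
```

jog_arm --motion '[{"x": 0, "y": 0, "z": 0.15, "ax": 0, "ay": 0, "az": 0}, {"x": 0, "y": 0, "z": 0.1, "ax": 0, "ay": 0, "az": 0}, {"x": 0, "y": 0, "z": 0, "ax": 0, "ay": 0, "az": 0}, {"x": 0, "y": 0, "z": 0, "ax": 0, "ay": 0, "az": 0}, {"x": 0, "y": 0, "z": 0, "ax": 0, "ay": 0, "az": 0}]'

```text
time_s: 21.95
tool_pos: [0.4616, -0.2425, -0.0218]
tool_rot: [180.0, -0.0, 80.8]
force: [0.6, -0.5, 0.6]
grip_width: 0.0004
grasp_force: 0.0
```

jog_arm --motion '[{"x": 0, "y": 0, "z": 0.15, "ax": 0, "ay": 0, "az": 0}, {"x": 0, "y": 0, "z": 0.15, "ax": 0, "ay": 0, "az": 0}, {"x": 0, "y": 0, "z": 0.15, "ax": 0, "ay": 0, "az": 0}, {"x": 0, "y": 0, "z": 0, "ax": 0, "ay": 0, "az": 0}, {"x": 0, "y": 0, "z": 0, "ax": 0, "ay": 0, "az": 0}]'

```text
time_s: 22.45
tool_pos: [0.4616, -0.2424, -0.0252]
tool_rot: [-180.0, -0.1, 80.8]
force: [-3.3, 2.2, 13.5]
grip_width: 0.0006
grasp_force: 6.6
```

Run:
```python
from g import *
state();T=np.array(env.get_obs()['tool_pos'])
s=env.camera_params('scene');t=env.camera_params('top')
a,_=snap('scene','s7')
for z in(-.026,0,.01,.02): print(z,proj(s,[T[0],T[1],z]),proj(t,[T[0],T[1],z]))
u,v=[int(q) for q in proj(s,[T[0],T[1],0])]
A=cv2.resize(a[v-35:v+25,u-40:u+40,::-1],(640,480),interpolation=2);print(u-40,v-35)
cv2.imwrite('pics/c7.png',A)
w=env.camera_params('wrist');print('wrist tip',proj(w,T),proj(w,T+[0,0,.02]))
g=cv2.cvtColor(a,cv2.COLOR_RGB2GRAY);print(g[v-30:v+15,u-2:u+4].mean(1).astype(int).tolist(),v-30)
```

```text
22.45 [ 0.4616 -0.2424 -0.0252] [-1.7998e+02 -9.0000e-02  8.0840e+01] [-3.3  2.2 13.5] 0.0005593948696930164 6.646857453742996
-0.026 (np.float64(171.9129331732072), np.float64(283.47149471038506)) (np.float64(378.7829144410934), np.float64(263.8869846192891))
0 (np.float64(170.11645692980562), np.float64(277.7363153603941)) (np.float64(381.6457150999014), np.float64(264.85111232059586))
0.01 (np.float64(169.4116510564427), np.float64(275.4830134069113)) (np.float64(382.7865635198884), np.float64(265.2352581837771))
0.02 (np.float64(168.6989651317062), np.float64(273.202659081156)) (np.float64(383.9505238242955), np.float64(265.62714703394084))
130 242
wrist tip (np.float64(285.92413154781326), np.float64(237.39107702581128)) (np.float64(285.85292875449744), np.float64(248.56370126498325))
[27, 27, 27, 30, 30, 38, 47, 47, 44, 37, 34, 36, 38, 43, 47, 48, 47, 47, 45, 42, 40, 38, 39, 37, 38, 42, 46, 50, 51, 53, 54, 53, 52, 55, 61, 62, 55, 54, 56, 60, 64, 70, 79, 82, 87] 247
```

Contact is at a reported z of -24.5 mm. So the fingertips really stand 24.5 mm above the reported TCP, which agrees with the bar offset of 43 mm. I lift off and refine the rack's bar from the first pictures.

jog_arm --motion '[{"x": 0, "y": 0, "z": -2, "ax": 0, "ay": 0, "az": 0}, {"x": 0, "y": 0, "z": -4.5, "ax": 0, "ay": 0, "az": 0}, {"x": 0, "y": 0, "z": -5, "ax": 0, "ay": 0, "az": 0}, {"x": 0, "y": 0, "z": -5, "ax": 0, "ay": 0, "az": 0}, {"x": 0, "y": 0, "z": -4, "ax": 0, "ay": 0, "az": 0}]' --claw 1

```text
time_s: 23.0
tool_pos: [0.4618, -0.243, 0.1813]
tool_rot: [179.9, -0.0, 80.8]
force: [0.3, 0.4, -0.8]
grip_width: 0.0321
grasp_force: 0.0
```

Run:
```python
from g import *
t=env.camera_params('top');s=env.camera_params('scene')
def bar(f,box):
    im=cv2.imread(f'pics/{f}.png');h=cv2.cvtColor(im,cv2.COLOR_BGR2HSV);x0,y0,x1,y1=box
    m=cv2.inRange(h,(0,0,150),(180,50,255));k=np.zeros_like(m);k[y0:y1,x0:x1]=m[y0:y1,x0:x1]
    n,l,st,c=cv2.connectedComponentsWithStats(k);i=1+np.argmax(st[1:,4]);ys,xs=np.where(l==i);R=cv2.minAreaRect(np.c_[xs,ys].astype(np.float32));q=cv2.boxPoints(R);print(f,st[i],R)
    d=[np.linalg.norm(q[j]-q[(j+1)%4]) for j in range(2)];j=int(np.argmin(d));return (q[j]+q[(j+1)%4])/2,(q[(j+2)%4]+q[(j+3)%4])/2
a=sorted(bar('top0',(418,170,458,225)),key=lambda q:q[1]);b=sorted(bar('scene0',(145,308,212,345)),key=lambda q:-q[0])
W=[onz(t,*q,.111) for q in a];print('top',np.round(W,4),np.linalg.norm(W[0]-W[1]))
V=[onz(s,*q,.108) for q in b];print('scene',np.round(V,4),np.linalg.norm(V[0]-V[1]))
for u,v in zip(a,b):print('tri',np.round(tri((t,*u),(s,*v)),4))
for X in(W,V):
    d=X[0]-X[1];print('mid',(X[0]+X[1])/2,np.degrees(np.arctan2(d[1],d[0])))
```

```text
top0 [425 173  28  49 262] ((438.2550354003906, 196.6286163330078), (53.23454666137695, 5.400926113128662), 62.3005256652832)
scene0 [149 314  54  16 300] ((175.5615692138672, 321.7024230957031), (53.926849365234375, 5.537886142730713), 11.689369201660156)
top [[ 0.6711 -0.3181  0.111 ]
 [ 0.5657 -0.3714  0.111 ]] 0.11812214935413161
scene [[ 0.6716 -0.3195  0.108 ]
 [ 0.5671 -0.3741  0.108 ]] 0.11782146434914303
tri [ 0.6715 -0.3194  0.1078]
tri [ 0.5658 -0.3736  0.1059]
mid [ 0.61837952 -0.34474618  0.111     ] 26.77479634547156
mid [ 0.6193492  -0.34679669  0.108     ] 27.597715264488855
```

The rack's bar is centred at (0.619, -0.346, 0.107), runs at 27.2° and measures 118 mm, so it fits the given 120 mm. Move above it and align.

jog_arm --motion '[{"x": -1.53, "y": 3.43, "z": 0, "ax": 0, "ay": 0, "az": 0}, {"x": -1.53, "y": 3.43, "z": 0, "ax": 0, "ay": 0, "az": 0}, {"x": -1.53, "y": 3.43, "z": 0, "ax": 0, "ay": 0, "az": 0}, {"x": -1.53, "y": 3.43, "z": 0, "ax": 0, "ay": 0, "az": 0}, {"x": -1.53, "y": 3.43, "z": 0, "ax": 0, "ay": 0, "az": 0}]'

```text
time_s: 23.5
tool_pos: [0.6201, -0.3455, 0.1777]
tool_rot: [-180.0, -0.0, 80.9]
force: [0.3, 1.1, 2.2]
grip_width: 0.0725
grasp_force: 0.0
```

jog_arm --motion '[{"x": 0, "y": 0, "z": 0, "ax": 0, "ay": 0, "az": 7.7}, {"x": 0, "y": 0, "z": 0, "ax": 0, "ay": 0, "az": 7.7}, {"x": 0, "y": 0, "z": 0, "ax": 0, "ay": 0, "az": 7.7}, {"x": 0, "y": 0, "z": 0, "ax": 0, "ay": 0, "az": 7.7}, {"x": 0, "y": 0, "z": 0, "ax": 0, "ay": 0, "az": 7.7}]'

```text
time_s: 24.0
tool_pos: [0.6187, -0.3452, 0.1781]
tool_rot: [-180.0, 0.0, 42.0]
force: [1.0, 0.6, 0.0]
grip_width: 0.0869
grasp_force: 0.0
```

jog_arm --motion '[{"x": 0, "y": 0, "z": 0, "ax": 0, "ay": 0, "az": 7.6}, {"x": 0, "y": 0, "z": 0, "ax": 0, "ay": 0, "az": 7.5}, {"x": 0, "y": 0, "z": 0, "ax": 0, "ay": 0, "az": 0}, {"x": 0, "y": 0, "z": 0, "ax": 0, "ay": 0, "az": 0}, {"x": 0, "y": 0, "z": 0, "ax": 0, "ay": 0, "az": 0}]'

```text
time_s: 24.5
tool_pos: [0.6187, -0.3452, 0.1785]
tool_rot: [-180.0, -0.0, 27.4]
force: [0.2, -0.2, -0.1]
grip_width: 0.087
grasp_force: 0.0
```

Run:
```python
from g import *
o=env.get_obs();T=np.array(o['tool_pos']);y=np.radians(o['tool_rot'][2]);d=np.array([.6190,-.3460])-T[:2];state()
print('tool dx,dy cm',100*d@[np.cos(y),np.sin(y)],100*d@[np.sin(y),-np.cos(y)])
# wrist check: white bar between fingers
p=env.camera_params('wrist');im=env.read_camera('wrist');h=cv2.cvtColor(im,cv2.COLOR_RGB2HSV);m=cv2.inRange(h,(0,0,150),(180,45,255))
for X in((.6715,-.319,.111),(.5658,-.373,.111),(.619,-.346,.111)):print(np.round(proj(p,X)))
for r in range(190,320,12):
    x=np.where(m[r])[0];print(r,[ (int(g[0]),int(g[-1])) for g in np.split(x,np.where(np.diff(x)>1)[0]+1) if len(g)>4])
cv2.imwrite('pics/w8.png',im[:,:,::-1])
```

```text
24.5 [ 0.6187 -0.3452  0.1785] [-179.98   -0.     27.38] [ 0.2 -0.2 -0.1] 0.0869835570016162 0.0
tool dx,dy cm -0.015326317132215498 0.08728510687612896
[287. 146.]
[287. 272.]
[287. 212.]
190 [(280, 293)]
202 [(280, 292)]
214 [(280, 292)]
226 [(280, 293)]
238 [(280, 292)]
250 [(280, 293)]
262 []
274 []
286 []
298 [(198, 248)]
310 [(193, 240)]
```

The bar is centred between the fingers (wrist column 286.5, predicted 287). Descend 11.4 cm and close.

jog_arm --motion '[{"x": 0, "y": 0.05, "z": 4, "ax": 0, "ay": 0, "az": 0}, {"x": 0, "y": 0, "z": 4, "ax": 0, "ay": 0, "az": 0}, {"x": 0, "y": 0, "z": 2, "ax": 0, "ay": 0, "az": 0}, {"x": 0, "y": 0, "z": 1.4, "ax": 0, "ay": 0, "az": 0}, {"x": 0, "y": 0, "z": 0, "ax": 0, "ay": 0, "az": 0}]'

```text
time_s: 25.05
tool_pos: [0.6181, -0.3449, 0.0628]
tool_rot: [-179.9, 0.1, 27.3]
force: [1.0, -0.2, -0.1]
grip_width: 0.0867
grasp_force: 0.0
```

jog_arm --motion '[{"x": 0, "y": 0, "z": 0, "ax": 0, "ay": 0, "az": 0}, {"x": 0, "y": 0, "z": 0, "ax": 0, "ay": 0, "az": 0}, {"x": 0, "y": 0, "z": 0, "ax": 0, "ay": 0, "az": 0}, {"x": 0, "y": 0, "z": 0, "ax": 0, "ay": 0, "az": 0}, {"x": 0, "y": 0, "z": 0, "ax": 0, "ay": 0, "az": 0}]' --claw -1 --squeeze 25

```text
time_s: 25.55
tool_pos: [0.6192, -0.3458, 0.0652]
tool_rot: [180.0, -0.0, 27.3]
force: [0.1, 0.4, 0.5]
grip_width: 0.0547
grasp_force: 0.0
```

jog_arm --motion '[{"x": 0, "y": 0, "z": 0, "ax": 0, "ay": 0, "az": 0}, {"x": 0, "y": 0, "z": 0, "ax": 0, "ay": 0, "az": 0}, {"x": 0, "y": 0, "z": 0, "ax": 0, "ay": 0, "az": 0}, {"x": 0, "y": 0, "z": 0, "ax": 0, "ay": 0, "az": 0}, {"x": 0, "y": 0, "z": 0, "ax": 0, "ay": 0, "az": 0}]'

```text
time_s: 26.05
tool_pos: [0.6189, -0.3457, 0.0646]
tool_rot: [-180.0, -0.0, 27.2]
force: [-0.1, 1.5, 0.8]
grip_width: 0.0151
grasp_force: 0.4
```

jog_arm --motion '[{"x": 0, "y": 0, "z": 0, "ax": 0, "ay": 0, "az": 0}, {"x": 0, "y": 0, "z": 0, "ax": 0, "ay": 0, "az": 0}, {"x": 0, "y": 0, "z": 0, "ax": 0, "ay": 0, "az": 0}, {"x": 0, "y": 0, "z": 0, "ax": 0, "ay": 0, "az": 0}, {"x": 0, "y": 0, "z": 0, "ax": 0, "ay": 0, "az": 0}]'

```text
time_s: 26.55
tool_pos: [0.6189, -0.3456, 0.0646]
tool_rot: [-180.0, -0.0, 27.2]
force: [-0.5, -0.1, -1.0]
grip_width: 0.0137
grasp_force: 25.0
```

Held at a 13.7 mm opening. Lift straight up, then retreat in front of the lid.

jog_arm --motion '[{"x": 0, "y": 0, "z": -1, "ax": 0, "ay": 0, "az": 0}, {"x": 0, "y": 0, "z": -2, "ax": 0, "ay": 0, "az": 0}, {"x": 0, "y": 0, "z": -3, "ax": 0, "ay": 0, "az": 0}, {"x": 0, "y": 0, "z": -3, "ax": 0, "ay": 0, "az": 0}, {"x": 0, "y": 0, "z": -3, "ax": 0, "ay": 0, "az": 0}]' --squeeze 40

```text
time_s: 27.05
tool_pos: [0.6186, -0.3459, 0.1863]
tool_rot: [180.0, 0.0, 27.2]
force: [0.5, -0.8, -1.5]
grip_width: 0.0136
grasp_force: 40.0
```

jog_arm --motion '[{"x": 0, "y": 0, "z": -2.5, "ax": 0, "ay": 0, "az": 0}, {"x": 0, "y": 0, "z": -2, "ax": 0, "ay": 0, "az": 0}, {"x": -1, "y": -0.74, "z": 0, "ax": 0, "ay": 0, "az": 0}, {"x": -2, "y": -1.48, "z": 0, "ax": 0, "ay": 0, "az": 0}, {"x": -3, "y": -2.23, "z": 0, "ax": 0, "ay": 0, "az": 0}]'

```text
time_s: 27.55
tool_pos: [0.5456, -0.3335, 0.2298]
tool_rot: [179.9, 0.0, 27.3]
force: [-1.7, 0.5, -0.4]
grip_width: 0.0135
grasp_force: 40.0
```

jog_arm --motion '[{"x": -3, "y": -2.23, "z": 0, "ax": 0, "ay": 0, "az": 0}, {"x": -3, "y": -2.23, "z": 0, "ax": 0, "ay": 0, "az": 0}, {"x": -2, "y": -1.48, "z": 0, "ax": 0, "ay": 0, "az": 0}, {"x": -1, "y": -0.74, "z": 0, "ax": 0, "ay": 0, "az": 0}, {"x": 0, "y": 0, "z": 0, "ax": 0, "ay": 0, "az": -3}]'

```text
time_s: 28.05
tool_pos: [0.4322, -0.3159, 0.23]
tool_rot: [-179.9, -0.2, 30.2]
force: [-0.2, 0.1, -2.2]
grip_width: 0.0134
grasp_force: 40.0
```

jog_arm --motion '[{"x": 0, "y": 0, "z": 0, "ax": 0, "ay": 0, "az": -6}, {"x": 0, "y": 0, "z": 0, "ax": 0, "ay": 0, "az": -6}, {"x": 0, "y": 0, "z": 0, "ax": 0, "ay": 0, "az": -6}, {"x": 0, "y": 0, "z": 0, "ax": 0, "ay": 0, "az": -6}, {"x": 0, "y": 0, "z": 0, "ax": 0, "ay": 0, "az": -6}]'

```text
time_s: 28.55
tool_pos: [0.434, -0.316, 0.23]
tool_rot: [180.0, -0.1, 60.4]
force: [-0.4, -0.3, -2.3]
grip_width: 0.0136
grasp_force: 40.0
```

jog_arm --motion '[{"x": 0, "y": 0, "z": 0, "ax": 0, "ay": 0, "az": -6}, {"x": 0, "y": 0, "z": 0, "ax": 0, "ay": 0, "az": -6}, {"x": 0, "y": 0, "z": 0, "ax": 0, "ay": 0, "az": -5.5}, {"x": 0, "y": 0, "z": 0, "ax": 0, "ay": 0, "az": -3}, {"x": 0, "y": 0, "z": 0, "ax": 0, "ay": 0, "az": 0}]'

```text
time_s: 29.05
tool_pos: [0.434, -0.316, 0.23]
tool_rot: [180.0, -0.0, 80.7]
force: [0.3, -0.9, -2.6]
grip_width: 0.0132
grasp_force: 40.0
```

```bash
python3 -c "
from g import *
state();print(tc(env.get_obs()['tool_pos']))"; python3 lid.py | tail -2
```

```text
29.05 [ 0.434 -0.316  0.23 ] [ 1.7997e+02 -3.0000e-02  8.0670e+01] [ 0.3 -0.9 -2.6] 0.013242276831651996 39.995790123939514
[-0.14775217 -0.26724126  0.22997835]
309 151 0.1 [0.0429 0.1    0.3675] 0.2355 lid 1.195
231 199 -0.1 [ 0.0506 -0.1     0.3781] 0.2432 lid 1.24
```

jog_arm --motion '[{"x": 2, "y": 0, "z": 0, "ax": 0, "ay": 0, "az": 0}, {"x": 4, "y": 0, "z": 0, "ax": 0, "ay": 0, "az": 0}, {"x": 4.5, "y": 0, "z": 0, "ax": 0, "ay": 0, "az": 0}, {"x": 4.5, "y": 0, "z": 0, "ax": 0, "ay": 0, "az": 0}, {"x": 4.5, "y": 0, "z": 0, "ax": 0, "ay": 0, "az": 0}]'

```text
time_s: 29.6
tool_pos: [0.4659, -0.1216, 0.2301]
tool_rot: [179.9, -0.1, 80.6]
force: [1.5, -0.2, -2.1]
grip_width: 0.0135
grasp_force: 40.0
```

jog_arm --motion '[{"x": 4, "y": 0, "z": 0, "ax": 0, "ay": 0, "az": 0}, {"x": 2.2, "y": 0.5, "z": 0, "ax": 0, "ay": 0, "az": 0}, {"x": 1, "y": 1, "z": 0, "ax": 0, "ay": 0, "az": 0}, {"x": 0, "y": 1.5, "z": 0, "ax": 0, "ay": 0, "az": 0}, {"x": 0, "y": 1.5, "z": 0, "ax": 0, "ay": 0, "az": 0}]'

```text
time_s: 30.1
tool_pos: [0.5227, -0.0597, 0.2298]
tool_rot: [180.0, 0.0, 80.7]
force: [0.3, -0.0, -3.1]
grip_width: 0.0139
grasp_force: 40.0
```

jog_arm --motion '[{"x": 0, "y": 1.5, "z": 0, "ax": 0, "ay": 0, "az": 0}, {"x": 0, "y": 1, "z": 0, "ax": 0, "ay": 0, "az": 0}, {"x": 0, "y": 0.5, "z": 0, "ax": 0, "ay": 0, "az": 0}, {"x": 0, "y": 0, "z": 0, "ax": 0, "ay": 0, "az": 0}, {"x": 0, "y": 0, "z": 0, "ax": 0, "ay": 0, "az": 0}]'

```text
time_s: 30.6
tool_pos: [0.5512, -0.0644, 0.2296]
tool_rot: [-180.0, 0.0, 80.7]
force: [-0.6, -0.1, -2.3]
grip_width: 0.0135
grasp_force: 40.0
```

```bash
python3 - <<'E'
from g import *
state();print(tc(env.get_obs()['tool_pos']))
a,s=snap('scene','s9');b,_=snap('top','t9')
A=cv2.resize(a[100:330,170:370,::-1],(418,480),interpolation=2);B=cv2.resize(b[110:290,230:380,::-1],(400,480),interpolation=2)
cv2.imwrite('pics/c9.png',cv2.resize(np.hstack([A,B]),(800,469)))
E
python3 lid.py|tail -2
```

```text
30.6 [ 0.5512 -0.0644  0.2296] [-1.7997e+02  1.0000e-02  8.0690e+01] [-0.6 -0.1 -2.3] 0.013474393701302066 39.99658405780792
[-7.23237285e-02 -1.72858386e-04  2.29591252e-01]
309 151 0.1 [0.0429 0.1    0.3675] 0.2355 lid 1.195
231 199 -0.1 [ 0.0506 -0.1     0.3781] 0.2432 lid 1.24
```

View pics/c9.png

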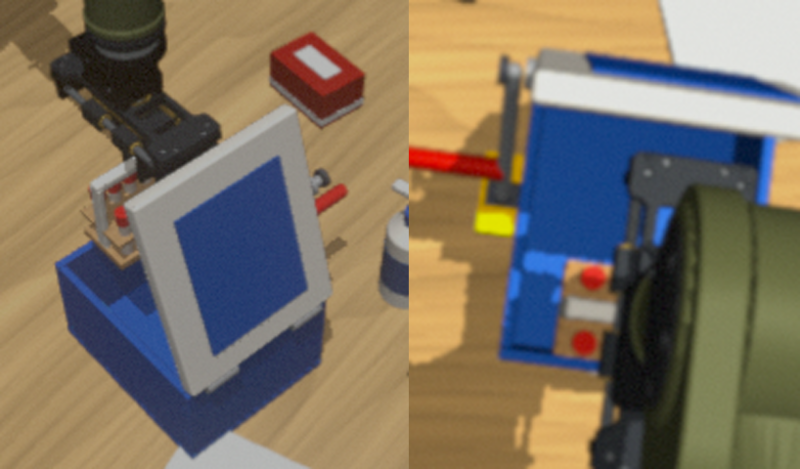

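The rack hangs upright over the front half of the case and the rails are clear of the lid. The rod's foot is in the yellow bracket and the lid stands. Shift 8 mm back and lower.

jog_arm --motion '[{"x": 0, "y": 0.8, "z": 0, "ax": 0, "ay": 0, "az": 0}, {"x": 0, "y": 0, "z": 1.5, "ax": 0, "ay": 0, "az": 0}, {"x": 0, "y": 0, "z": 2, "ax": 0, "ay": 0, "az": 0}, {"x": 0, "y": 0, "z": 2, "ax": 0, "ay": 0, "az": 0}, {"x": 0, "y": 0, "z": 1.5, "ax": 0, "ay": 0, "az": 0}]'

```text
time_s: 31.25
tool_pos: [0.5585, -0.0652, 0.1573]
tool_rot: [-179.9, 0.0, 80.7]
force: [0.2, -0.0, -3.4]
grip_width: 0.0132
grasp_force: 40.0
```

jog_arm --motion '[{"x": 0, "y": 0, "z": 2, "ax": 0, "ay": 0, "az": 0}, {"x": 0, "y": 0, "z": 2, "ax": 0, "ay": 0, "az": 0}, {"x": 0, "y": 0, "z": 2, "ax": 0, "ay": 0, "az": 0}, {"x": 0, "y": 0, "z": 1.5, "ax": 0, "ay": 0, "az": 0}, {"x": 0, "y": 0, "z": 0, "ax": 0, "ay": 0, "az": 0}]'

```text
time_s: 31.75
tool_pos: [0.5575, -0.0651, 0.0821]
tool_rot: [-179.7, 0.1, 80.7]
force: [-0.0, -0.7, -3.2]
grip_width: 0.014
grasp_force: 40.0
```

```bash
python3 -c "
from g import *
state();print(tc(env.get_obs()['tool_pos']))"; python3 lid.py | tail -2
```

```text
31.75 [ 0.5575 -0.0651  0.0821] [-1.7975e+02  7.0000e-02  8.0740e+01] [-0.  -0.7 -3.2] 0.013971723138640537 39.99656617641449
[-0.06594118  0.0001836   0.08212851]
309 151 0.1 [0.0429 0.1    0.3675] 0.2355 lid 1.195
231 199 -0.1 [ 0.0506 -0.1     0.3781] 0.2432 lid 1.24
```

Expected contact is at a reported z of about 0.0746. Go slowly.

jog_arm --motion '[{"x": 0, "y": 0, "z": 0.25, "ax": 0, "ay": 0, "az": 0}, {"x": 0, "y": 0, "z": 0.2, "ax": 0, "ay": 0, "az": 0}, {"x": 0, "y": 0, "z": 0.15, "ax": 0, "ay": 0, "az": 0}, {"x": 0, "y": 0, "z": 0.1, "ax": 0, "ay": 0, "az": 0}, {"x": 0, "y": 0, "z": 0, "ax": 0, "ay": 0, "az": 0}]'

```text
time_s: 32.3
tool_pos: [0.5596, -0.0652, 0.0778]
tool_rot: [180.0, -0.0, 80.8]
force: [0.4, -0.0, -2.9]
grip_width: 0.0134
grasp_force: 40.0
```

jog_arm --motion '[{"x": 0, "y": 0, "z": 0.1, "ax": 0, "ay": 0, "az": 0}, {"x": 0, "y": 0, "z": 0, "ax": 0, "ay": 0, "az": 0}, {"x": 0, "y": 0, "z": 0, "ax": 0, "ay": 0, "az": 0}, {"x": 0, "y": 0, "z": 0, "ax": 0, "ay": 0, "az": 0}, {"x": 0, "y": 0, "z": 0, "ax": 0, "ay": 0, "az": 0}]'

```text
time_s: 32.8
tool_pos: [0.5595, -0.0653, 0.0767]
tool_rot: [180.0, -0.0, 80.7]
force: [-0.5, -0.0, -1.6]
grip_width: 0.0139
grasp_force: 40.0
```

jog_arm --motion '[{"x": 0, "y": 0, "z": 0.1, "ax": 0, "ay": 0, "az": 0}, {"x": 0, "y": 0, "z": 0, "ax": 0, "ay": 0, "az": 0}, {"x": 0, "y": 0, "z": 0, "ax": 0, "ay": 0, "az": 0}, {"x": 0, "y": 0, "z": 0, "ax": 0, "ay": 0, "az": 0}, {"x": 0, "y": 0, "z": 0, "ax": 0, "ay": 0, "az": 0}]'

```text
time_s: 33.3
tool_pos: [0.5595, -0.0653, 0.0757]
tool_rot: [180.0, -0.0, 80.7]
force: [-0.7, -0.5, -2.7]
grip_width: 0.0133
grasp_force: 40.0
```

jog_arm --motion '[{"x": 0, "y": 0, "z": 0.1, "ax": 0, "ay": 0, "az": 0}, {"x": 0, "y": 0, "z": 0, "ax": 0, "ay": 0, "az": 0}, {"x": 0, "y": 0, "z": 0, "ax": 0, "ay": 0, "az": 0}, {"x": 0, "y": 0, "z": 0, "ax": 0, "ay": 0, "az": 0}, {"x": 0, "y": 0, "z": 0, "ax": 0, "ay": 0, "az": 0}]'

```text
time_s: 33.8
tool_pos: [0.5595, -0.0653, 0.0747]
tool_rot: [180.0, -0.0, 80.7]
force: [-0.3, -0.6, -1.0]
grip_width: 0.0139
grasp_force: 40.0
```

jog_arm --motion '[{"x": 0, "y": 0, "z": 0.1, "ax": 0, "ay": 0, "az": 0}, {"x": 0, "y": 0, "z": 0, "ax": 0, "ay": 0, "az": 0}, {"x": 0, "y": 0, "z": 0, "ax": 0, "ay": 0, "az": 0}, {"x": 0, "y": 0, "z": 0, "ax": 0, "ay": 0, "az": 0}, {"x": 0, "y": 0, "z": 0, "ax": 0, "ay": 0, "az": 0}]'

```text
time_s: 34.3
tool_pos: [0.5597, -0.0652, 0.0745]
tool_rot: [180.0, -0.0, 80.7]
force: [-3.5, 0.7, 5.8]
grip_width: 0.0133
grasp_force: 40.0
```

The rack is on the floor at exactly the predicted height. Relax slightly and open a little, because the fingers are near the front wall.

jog_arm --motion '[{"x": 0, "y": 0, "z": -0.08, "ax": 0, "ay": 0, "az": 0}, {"x": 0, "y": 0, "z": 0, "ax": 0, "ay": 0, "az": 0}, {"x": 0, "y": 0, "z": 0, "ax": 0, "ay": 0, "az": 0}, {"x": 0, "y": 0, "z": 0, "ax": 0, "ay": 0, "az": 0}, {"x": 0, "y": 0, "z": 0, "ax": 0, "ay": 0, "az": 0}]'

```text
time_s: 34.8
tool_pos: [0.5596, -0.0652, 0.0744]
tool_rot: [180.0, -0.0, 80.7]
force: [-0.8, -0.3, -0.7]
grip_width: 0.0134
grasp_force: 40.0
```

jog_arm --motion '[{"x": 0, "y": 0, "z": 0, "ax": 0, "ay": 0, "az": 0}, {"x": 0, "y": 0, "z": 0, "ax": 0, "ay": 0, "az": 0}, {"x": 0, "y": 0, "z": 0, "ax": 0, "ay": 0, "az": 0}, {"x": 0, "y": 0, "z": 0, "ax": 0, "ay": 0, "az": 0}, {"x": 0, "y": 0, "z": 0, "ax": 0, "ay": 0, "az": 0}]' --claw -0.3

```text
time_s: 35.3
tool_pos: [0.5595, -0.0653, 0.0745]
tool_rot: [180.0, -0.0, 80.7]
force: [-0.1, 1.2, -0.0]
grip_width: 0.0299
grasp_force: 0.0
```

jog_arm --motion '[{"x": 0, "y": 0, "z": 0, "ax": 0, "ay": 0, "az": 0}, {"x": 0, "y": 0, "z": -0.5, "ax": 0, "ay": 0, "az": 0}, {"x": 0, "y": 0, "z": -0.5, "ax": 0, "ay": 0, "az": 0}, {"x": 0, "y": 0, "z": -1, "ax": 0, "ay": 0, "az": 0}, {"x": 0, "y": 0, "z": -1, "ax": 0, "ay": 0, "az": 0}]'

```text
time_s: 35.8
tool_pos: [0.5597, -0.0653, 0.1055]
tool_rot: [180.0, -0.0, 80.7]
force: [-0.8, 0.3, -0.3]
grip_width: 0.0305
grasp_force: 0.0
```

Released. Now raise and back away from the lid.

jog_arm --motion '[{"x": 0, "y": 0, "z": -2, "ax": 0, "ay": 0, "az": 0}, {"x": 0, "y": 0, "z": -3, "ax": 0, "ay": 0, "az": 0}, {"x": 0, "y": 0, "z": -3, "ax": 0, "ay": 0, "az": 0}, {"x": 0, "y": -2, "z": -1, "ax": 0, "ay": 0, "az": 0}, {"x": 0, "y": -2, "z": 0, "ax": 0, "ay": 0, "az": 0}]'

```text
time_s: 36.3
tool_pos: [0.5213, -0.0596, 0.1974]
tool_rot: [179.7, -0.0, 80.7]
force: [-0.7, -0.0, 0.5]
grip_width: 0.0305
grasp_force: 0.0
```

jog_arm --motion '[{"x": 0, "y": -2, "z": 0, "ax": 0, "ay": 0, "az": 0}, {"x": 0, "y": -2, "z": 0, "ax": 0, "ay": 0, "az": 0}, {"x": 0, "y": 0, "z": 0, "ax": 0, "ay": 0, "az": 0}, {"x": 0, "y": 0, "z": 0, "ax": 0, "ay": 0, "az": 0}, {"x": 0, "y": 0, "z": 0, "ax": 0, "ay": 0, "az": 0}]'

```text
time_s: 36.8
tool_pos: [0.4815, -0.0526, 0.195]
tool_rot: [179.9, -0.0, 80.7]
force: [-0.6, 0.1, -0.2]
grip_width: 0.0304
grasp_force: 0.0
```

```bash
python3 lid.py | tail -2
python3 - <<'E'
from g import *
state()
# rack caps in wrist/top view: red components inside the case
p=env.camera_params('top');b,_=snap('top','t10');h=cv2.cvtColor(b,cv2.COLOR_RGB2HSV);m=cv2.inRange(h,(0,150,50),(8,255,255))|cv2.inRange(h,(172,150,50),(180,255,255))
m[:140]=0;m[265:]=0;m[:,:270]=0;m[:,375:]=0
n,l,s,c=cv2.connectedComponentsWithStats(m)
for i in range(1,n):
    if s[i][4]>8: print(s[i][4],np.round(c[i]),np.round(tc(onz(p,*c[i],.086)),3))
E
```

```text
309 151 0.1 [0.0429 0.1    0.3675] 0.2355 lid 1.195
231 199 -0.1 [ 0.0506 -0.1     0.3781] 0.2432 lid 1.24
36.85 [ 0.4814 -0.0527  0.1948] [1.7995e+02 3.0000e-02 8.0720e+01] [-0.9  0.4 -0. ] 0.030481843503091924 0.0
103 [299. 215.] [-0.043  0.032  0.086]
11 [314. 215.] [-0.037 -0.     0.086]
11 [323. 216.] [-0.036 -0.02   0.086]
15 [333. 217.] [-0.036 -0.043  0.086]
122 [297. 236.] [-0.087  0.031  0.086]
121 [325. 239.] [-0.087 -0.031  0.086]
```

Both cap rows lie where an upright rack at x = -0.065 would put them, and the lid is unchanged. Hand in.

```bash
python3 -c "
from cell import env
print(env.sign_off())"
```

```text
the job is handed in; nothing more can be done
None
```

I handed in the job with the lid standing at about 1.24 rad on the prop rod, its foot in the bracket's hole, and the rack released upright on the case floor; the sign-off returned no verdict.

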